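# Stow tea tins in the vacuum caddy, lock its bayonet ring and seal the air valve

### The arm

A 6-joint arm with a two-finger parallel gripper is mounted at the origin on the work surface. World frame = base frame: x ahead of the robot, y to its left, z up, the work surface at z = 0. Lengths are in m, angles in degrees, forces in N, time in s.
With the tool pointing down it reaches from about 0.4 to 0.825 m from the base axis. Payload 7 kg.
Tool frame: the origin (TCP) lies at the very end of the fingers, on their centre line; the grasp point (between the pads) lies behind it (r.grasp_offset is the z of the grasp point in the tool frame, in m); z points along the fingers, y is the direction in which the jaws open and shut (so a half turn about z gives the same grasp; the last joint's range is limited). The gripper opens to 88 mm and grips with 3 to 60 N. Pads are 19 mm wide; open, the fingers measure 130 mm over their backs; the gripper's body (78 mm by 193 mm) begins 47 mm behind the grasp point.
Start: joints at [-59.525, 20.546, 0.682, 0, -70.136, -16.507], TCP at [0.163, -0.655, 0.227] pointing down, gripper open.
Joint ranges: [-176.03, 176.03], [-82.01, 121.73], [-58.28, 71.71], [-173.87, 95.51], [-174.79, -0.11], [-173.66, 173.66]. Speed limits (degrees/s): [136.94, 136.94, 172.46, 180, 180, 180].

### API

Orientations are given as [roll, pitch, yaw] about the fixed x, y, z axes, in that order (R = Rz(yaw) Ry(pitch) Rx(roll)).
In Python, from plant import r gives the robot as it stands. The module is installed in compiled form; this text tells all that it offers.
- The arm moves only by the tool servo_tool, never from a script. Its argument "targets" is a list of rows, each an object of numbers: "dx", "dy", "dz": the shift along the world's x, y, z in cm; "spin": the turn about the world's z in rad; "grip": the opening in per cent of the stroke, from 0 (shut) to 100 (fully open). A call has exactly 10 rows; each row is the pose to reach, as a shift and turn from the pose commanded when the call began; what a row does not reach only later rows make up. A row lasts 1/12 s, in which the tool goes at most 41.7 mm and 7.16 degrees, less where a joint would pass 70% of its speed; a pose out of reach is approached as far as the arm can. A call with a gripper value outside its range is refused whole. The fingers move at their own pace and stop on an object; "squeeze" is the grip in N (left out, the last holds). Time passes only in rows, so rows that repeat a pose let the fingers close, or fill a call up. It gives the time, the measured TCP pose, the force and the opening at its end, in the units of the state.
- r.get_state(): the state, without advancing time (a new reading comes with each control period).
- r.capture(name): name is "scene" or "top"; returns the picture (480x640x3 uint8, blue, green, red); there is no depth.
- r.get_calibration(name): a dict with "K" (3x3 intrinsics, pixels), "k1" (the pictures are not rectified: a ray, as slopes to the right and down, at radius r is drawn at 1 + k1 r^2 times it, then the intrinsics apply), "extrinsics" (4x4, takes a point from camera to world coordinates). Camera axes: x right, y down, z forward; pixel columns grow to the right and rows downward; lengths in m; the calibration is good to about 2 mm. A picture is of the moment at which its call begins. get_calibration takes no time and is no camera call.
- r.close_job(): hands the job in, once; it reports no verdict.
Trained networks look in the newest picture that a camera, given by its name, has taken for a name from the list of things; names that differ only in an ending like _2 or _b are one class to them, and where a whole thing is asked for, a point or a joint stands for the part that bears it (a point fixed in the world has none). Each returns a list of dicts, best first, with "p" (0 to 1); they miss things now and then, are a little off and sometimes report something else, mostly with a low value. They report only what shows in the picture. A call takes as long as a camera call. They do not tell look-alikes from the thing itself.
- r.cut_out(name, camera): "mask" (480x640 bool, what is visible of it) and "extent" ([left, top, right, bottom] in pixels, round what is visible of it).
The state is a dict: "time_s": time; "joints": joint angles; "qd": joint speeds; "joint_torque": joint torques, N m; "tcp_pos": TCP position; "eef_rot": TCP orientation; "contact_force": force on the tool from outside, world axes, zero at the start; "moment": the same for the moment, N m; "gripper_width": finger opening in m.
Only numpy, scipy, OpenCV 4.12 (cv2) and the standard library are available. Lean on these libraries where they do the work, as an engineer would, in place of code of your own. Each camera call takes 0.05 s, during which the arm holds its last target. There are 200 camera calls.

### The job

Put the tea away: twist the black bayonet ring on the steel caddy counterclockwise to unlock it, then swing the lid clear, stand every small tea tin on the shelf upright inside the drum, and swing the lid fully shut over them. Only then twist the ring clockwise a quarter turn until it clicks locked, and last of all screw the blue air-valve cap clockwise fully home. Leave everything else on the shelf where it stands.

Things in the scene. Friction and masses are not known exactly. Their poses are not given: they have to be found in the camera images.
- caddy_in (a point): Centre of the inner floor of the round stainless tea caddy, a fixed open drum: outside diameter 180 mm, inside diameter 172 mm, inner floor 5 mm and rim 70 mm above the shelf. The caddy stands anywhere and its axes turn with it (x away from the robot, y left, z up when it is square to the shelf). In these axes the lid's pivot is at (82, -82) mm and the blue air-valve cap's axis at (20, 140) mm
- caddy_pivot (a point): Point on the vertical axis of the lid's pivot post (28 mm thick), 112 mm above the shelf. Seen along the caddy's axes it is at the drum's far right
- lid (a joint): Swing of the flat round aluminium lid (184 mm diameter, underside 74 mm and top 84 mm above the shelf) about its upright pivot, in rad: 0 = shut, exactly over the drum (firm stop); grows counterclockwise seen from above as the lid swings level, first towards the robot and then out to the right of the drum, stop at 1.95. The lid leaves the mouth free from about 1.6 on. Stiff: stays where left, about 0.25 N m. It starts shut
- lid_post (a point): Middle of the lid's red upright round handle post, 22 mm diameter, standing 45 mm up from the lid (top 129 mm, this point 112 mm above the shelf). It is 188 mm from the pivot axis, and 72 mm beyond the lid's centre as seen from the pivot
- ring (a joint): Turn of the black bayonet locking ring at the middle of the lid, in rad: 0 = locked, firm stop, as at the start; grows counterclockwise seen from above, 1.571 (a quarter turn) = unlocked, firm stop. An over-centre spring resists with up to about 0.2 N m either way and tips over at about 0.47: let go above about 0.55 the ring springs on to unlocked, below about 0.4 it snaps on to locked by itself (the click), and it stays at either end
- ring_grip (a point): On the axis of the bayonet ring, 120 mm above the shelf, in the middle of its upright grip bar: 90 mm long, 18 mm thick, top 134 mm above the shelf, standing on a black disc of 100 mm diameter whose top is 98 mm above the shelf. x runs along the bar (a yellow spot marks its +x end), z up. It turns with the ring and swings with the lid, which carries it 116 mm from the pivot axis
- cap (a joint): Turn of the blue captive screw cap of the air valve, in rad: 0 = screwed fully home (firm stop), grows counterclockwise seen from above as it is loosened, to 2.8. It is screwed home clockwise, stays where left (0.06 N m), and does not rise or fall
- cap_grip (a point): On the axis of the blue screw cap, 98 mm above the shelf, in the middle of its upright wing bar: 52 mm long, 14 mm thick, top 108 mm above the shelf, on a disc of 46 mm diameter whose top is 76 mm above the shelf. x runs along the bar (a white spot marks the -x end; screwed home, that end points at the red mark on the valve neck), z up. It turns with the cap
- tin_a_mid (a point): Centre of the green small round tea tin with a steel band and top: 58 mm diameter, 50 mm tall, about 0.13 kg; this point is 25 mm above its underside, z along its axis. May be absent
- tin_b_mid (a point): Centre of the orange small round tea tin with a steel band and top: 58 mm diameter, 50 mm tall, about 0.13 kg; this point is 25 mm above its underside, z along its axis. May be absent
- tin_c_mid (a point): Centre of the blue small round tea tin with a steel band and top: 58 mm diameter, 50 mm tall, about 0.13 kg; this point is 25 mm above its underside, z along its axis. May be absent
- tin_d_mid (a point): Centre of the copper-coloured small round tea tin with a steel band and top: 58 mm diameter, 50 mm tall, about 0.13 kg; this point is 25 mm above its underside, z along its axis. May be absent
- mug: Red enamel mug, 80 mm across, 85 mm tall, origin under its centre: leave alone
- jar: Jar with a brass-coloured cap, 72 mm across, 110 mm tall, origin under its centre: leave alone
- mill: Dark wooden pepper mill, 56 mm across, 145 mm tall, origin under its centre: leave alone
- bowl: Blue ceramic bowl, 110 mm across, 50 mm tall, origin under its centre: leave alone
- rest: Bamboo spatula rest, 90 x 200 x 20 mm, lying flat, origin under its centre: leave alone
- egg_timer: White round kitchen timer, 60 mm across, 56 mm tall, origin under its centre: leave alone
Mind the look-alikes: they are no part of the job. Leave any brown look-alike of the part that bears tin_c_mid alone. Leave any red look-alike of the part that bears tin_a_mid alone.

How it is judged:
By the outcome, as a careful person would: the job done as asked, in the order asked, and still so for the second after the job is handed in, with the robot touching nothing.
Of tin_a, tin_b, tin_c, tin_d only 2 to 3 are there at a start; the rules pass over those that are not, and their reading is None.
At some moment in a run one of tin_a, tin_b, tin_c, tin_d may be knocked a few centimetres aside while the robot is not near it.
It also fails if it takes over 208 s, if anything falls off the work surface, if the arm or the gripper's body presses on something with over 40 N, if the wrist force passes 120 N, or if a joint passes its speed limit or range.

## Working session

There is one attempt and no reset: what is moved stays moved. The work goes in short steps, Python scripts to look and compute and a tool call to move; the robot and the scene stay as the last step left them, time stands still between calls to the robot, and variables do not carry over. Pictures are saved under pics/ and viewed, about 12 in all and at most 16, crops included, and the job is handed in when it is done.

Besides the shell and the picture viewer there is one more tool, called after "Emit:" as name(argument=value, ...), one argument or row to a line, values as JSON. servo_tool: Moves the arm, as the interface text tells. Its arguments: {"type":"object","properties":{"targets":{"type":"array"},"squeeze":{"type":"number"}},"required":["targets"]}

```bash
mkdir -p pics
cat > h.py <<'E'
import numpy as np,cv2
from plant import r
def ray(cam,u,v):
    c=r.get_calibration(cam);K=np.array(c["K"]);k1=c["k1"];T=np.array(c["extrinsics"])
    d=np.array([(u-K[0,2])/K[0,0],(v-K[1,2])/K[1,1]]);s=d.copy()
    for _ in range(20): s=d/(1+k1*(s@s))
    return T[:3,3],T[:3,:3]@np.array([s[0],s[1],1])
def at(cam,u,v,z):
    o,d=ray(cam,u,v);return (o+d*(z-o[2])/d[2])[:2]
def px(cam,p):
    c=r.get_calibration(cam);K=np.array(c["K"]);k1=c["k1"];T=np.array(c["extrinsics"])
    q=T[:3,:3].T@(np.array(p,float)-T[:3,3]);s=q[:2]/q[2];s=s*(1+k1*(s@s))
    return K[0,0]*s[0]+K[0,2],K[1,1]*s[1]+K[1,2]
def snap(cam,name):
    im=r.capture(cam);cv2.imwrite(f"pics/{name}.png",im);return im
E
python3 - <<'E'
from h import *
for c in ("scene","top"):
    snap(c,c+"0");k=r.get_calibration(c);print(c,np.round(k["K"],1).tolist(),k["k1"],np.round(k["extrinsics"],3).tolist())
    for n in ["lid","ring","cap","tin_a_mid","tin_b_mid","tin_c_mid","tin_d_mid","lid_post"]:
        for d in r.cut_out(n,c)[:4]:
            m=d["mask"];ys,xs=np.nonzero(m);print(n,round(d["p"],2),d["extent"],xs.mean().round(1),ys.mean().round(1),len(xs),r.capture and cv2.imread(f"pics/{c}0.png")[m].mean(0).round())
print(r.get_state(),r.grasp_offset)
E
```

```text
scene [[575.0, 0.0, 310.7], [0.0, 575.0, 248.2], [0.0, 0.0, 1.0]] -0.08987586321370997 [[0.759, 0.473, -0.447, 1.217], [0.651, -0.552, 0.521, -0.743], [-0.0, -0.686, -0.727, 1.12], [0.0, 0.0, 0.0, 1.0]]
lid 0.9 [269.6, 218.3, 343.6, 292.1] 305.1 252.1 3634 [80. 77. 81.]
lid 0.3 [217.8, 352.8, 255.4, 405.1] 234.8 378.4 1566 [58. 81. 92.]
ring 0.63 [284.4, 224.7, 328.9, 263.3] 304.3 245.4 1123 [10. 12. 13.]
cap 0.69 [336.3, 208.2, 357.4, 236.4] 347.4 225.2 292 [76. 39. 25.]
tin_a_mid 0.94 [340.1, 198.0, 359.6, 224.7] 349.1 209.0 355 [22. 21. 88.]
tin_a_mid 0.67 [333.2, 170.8, 355.1, 195.5] 347.0 184.0 450 [55. 59. 50.]
tin_c_mid 0.73 [384.5, 166.2, 404.7, 191.4] 396.0 181.2 429 [74. 57. 49.]
tin_c_mid 0.7 [401.3, 151.8, 426.9, 174.5] 412.3 163.2 426 [18. 28. 45.]
tin_d_mid 0.63 [397.7, 202.0, 440.8, 244.0] 419.4 224.2 1323 [18. 21. 59.]
tin_d_mid 0.5 [283.5, 342.4, 307.9, 367.4] 294.4 352.4 276 [131. 133. 137.]
lid_post 0.85 [268.1, 211.0, 342.1, 292.2] 305.3 252.1 3638 [80. 77. 80.]
lid_post 0.73 [399.5, 202.1, 442.5, 247.9] 419.1 224.2 1254 [14. 16. 55.]
top [[463.6, 0.0, 322.1], [0.
[... 943 characters left out ...]
38.0 2839 [92. 90. 91.]
{'time_s': 0.9, 'joints': array([-5.95241401e+01,  2.05453160e+01,  6.82121219e-01, -1.49244945e-04,
       -7.01372963e+01, -1.65067922e+01]), 'qd': array([ 0.03092465, -0.04347552, -0.02394634,  0.00411558,  0.05205581,
        0.05993942]), 'joint_torque': array([ 1.58716439e-04, -5.82365298e+01,  2.93294674e+01,  7.00224772e+00,
        1.23785107e-02, -3.57645740e-05]), 'tcp_pos': array([ 0.1629157 , -0.65501379,  0.2265738 ]), 'eef_rot': array([ 1.79999489e+02, -4.93609539e-06, -1.66030983e+02]), 'contact_force': array([-0.04619142, -0.48484702, -0.49756733]), 'moment': array([-0.00167461, -0.01311369,  0.01466075]), 'gripper_width': 0.08760121278091802} -0.0188
```

Run:
```python
import cv2
a=cv2.imread("pics/top0.png")[150:330,140:380];cv2.imwrite("pics/t0c.png",cv2.resize(a,(800,600),interpolation=cv2.INTER_CUBIC))
b=cv2.imread("pics/scene0.png");cv2.imwrite("pics/s0c.png",cv2.resize(b[130:310,240:480],(800,600),interpolation=cv2.INTER_CUBIC))
```

```text
(no output)
```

View pics/t0c.png

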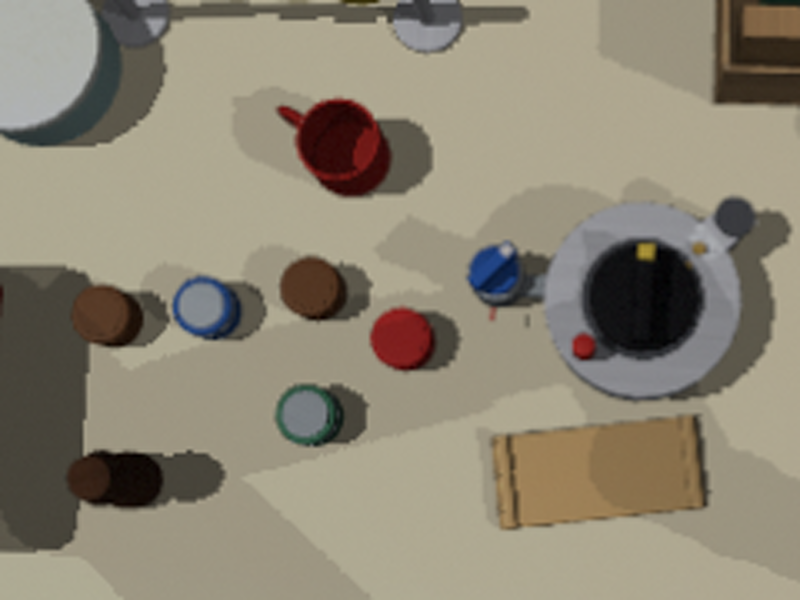

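View pics/s0c.png

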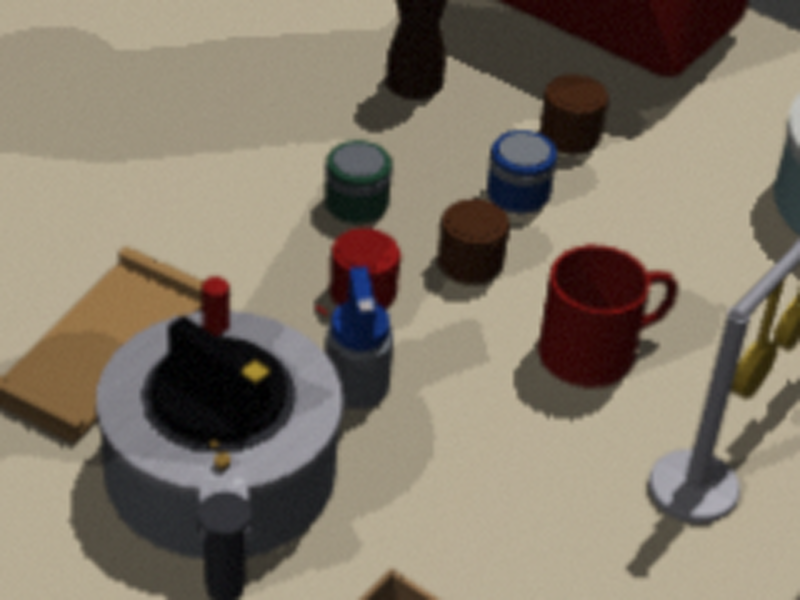

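View pics/top0.png

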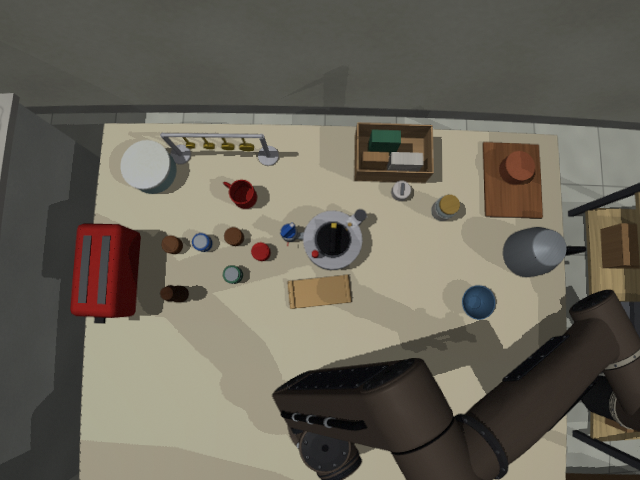

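Run:
```python
from h import *
f=lambda u,v,z:at("top",140+u/3.3333,150+v/3.3333,z)
g=lambda u,v,z:at("scene",240+u/3.3333,130+v/3.3333,z)
np.set_printoptions(precision=4,suppress=True)
c=f(642.5,300,.084);p=f(583,343,.129);print("lid",c,"post",p,g(215,285,.129))
for z in(.112,.12,.13,.14):print("pivot",z,f(735,214,z),g(226,510,z))
print("spot",f(646,251,.134),g(256,371,.134), "cap white",f(507,249,.108),g(366,304,.108),"other",f(475,280,.108),g(357,275,.108))
print("capdisc",f(497,275,.076))
print("green",f(308,413,.05),g(359,160,.05),"blue",f(206,305,.05),g(525,152,.05))
print("red",f(403,338,.05),g(366,249,.05),"br1",f(313,287,.05),g(474,222,.05),"br2",f(106,314,.05),g(575,92,.05))
print("mug",f(340,140,.085),"rest",f(600,470,.02),"mill",f(90,475,.145))
# caddy yaw
d=p-c
print(d,np.hypot(*d))
```

```text
lid [ 0.5632 -0.0127] post [0.517  0.0406] [0.5229 0.0412]
pivot 0.112 [ 0.6411 -0.0953] [ 0.6636 -0.109 ]
pivot 0.12 [ 0.6395 -0.0947] [ 0.668  -0.1141]
pivot 0.13 [ 0.6376 -0.0938] [ 0.6735 -0.1204]
pivot 0.14 [ 0.6356 -0.093 ] [ 0.679  -0.1267]
spot [ 0.6009 -0.0139] [ 0.6074 -0.011 ] cap white [0.604  0.1129] [0.609  0.1168] other [0.5746 0.1412] [0.584  0.1377]
capdisc [0.5845 0.1236]
green [0.4524 0.3   ] [0.4587 0.3044] blue [0.5527 0.4035] [0.562  0.4081]
red [0.5259 0.2127] [0.5339 0.2178] br1 [0.5726 0.3011] [0.582  0.3036] br2 [0.5416 0.5007] [0.5478 0.5085]
mug [0.7085 0.2759] rest [0.4069 0.023 ] mill [0.3863 0.4746]
[-0.0462  0.0534] 0.07062568739762447
```

Emit:
servo_tool(
  targets=[
    {"dx":20,"dy":32,"dz":0,"spin":-0.29,"grip":100},
    {"dx":20,"dy":32,"dz":0,"spin":-0.29,"grip":100},
    {"dx":20,"dy":32,"dz":0,"spin":-0.29,"grip":100},
    {"dx":20,"dy":32,"dz":0,"spin":-0.29,"grip":100},
    {"dx":20,"dy":32,"dz":0,"spin":-0.29,"grip":100},
    {"dx":20,"dy":32,"dz":0,"spin":-0.29,"grip":100},
    {"dx":20,"dy":32,"dz":0,"spin":-0.29,"grip":100},
    {"dx":20,"dy":32,"dz":0,"spin":-0.29,"grip":100},
    {"dx":20,"dy":32,"dz":0,"spin":-0.29,"grip":100},
    {"dx":20,"dy":32,"dz":0,"spin":-0.29,"grip":100},
  ],
)

```text
time_s: 1.73
tcp_pos: [0.3656, -0.3309, 0.2272]
eef_rot: [180.0, 0.1, 177.6]
contact_force: [-0.3, 0.0, 0.3]
gripper_width: 0.0876
```

Emit:
servo_tool(
  targets=[
    {"dx":20.4,"dy":32.4,"dz":0,"spin":0,"grip":100},
    {"dx":20.4,"dy":32.4,"dz":0,"spin":0,"grip":100},
    {"dx":20.4,"dy":32.4,"dz":0,"spin":0,"grip":100},
    {"dx":20.4,"dy":32.4,"dz":0,"spin":0,"grip":100},
    {"dx":20.4,"dy":32.4,"dz":0,"spin":0,"grip":100},
    {"dx":20.4,"dy":32.4,"dz":0,"spin":0,"grip":100},
    {"dx":20.4,"dy":32.4,"dz":0,"spin":0,"grip":100},
    {"dx":20.4,"dy":32.4,"dz":0,"spin":0,"grip":100},
    {"dx":20.4,"dy":32.4,"dz":0,"spin":0,"grip":100},
    {"dx":20.4,"dy":32.4,"dz":0,"spin":0,"grip":100},
  ],
)

```text
time_s: 2.57
tcp_pos: [0.5698, -0.0066, 0.2263]
eef_rot: [180.0, 0.1, 177.5]
contact_force: [0.8, -0.7, 0.4]
gripper_width: 0.088
```

Run:
```python
from h import *
a=snap("scene","s1");s=r.get_state();print(s["tcp_pos"],s["eef_rot"],s["joints"],s["contact_force"])
cv2.imwrite("pics/s1c.png",cv2.resize(a[130:310,210:450],(800,600),interpolation=cv2.INTER_CUBIC))
```

```text
[ 0.56911347 -0.00739397  0.22601145] [-1.79998756e+02  6.61942557e-03  1.77554620e+02] [ 1.89515804e+01  1.06486864e+01 -1.30049160e+01  3.90153741e-03
 -6.63406885e+01 -1.11398526e+02] [ 0.55731583  1.18534084 -0.08414658]
```

View pics/s1.png

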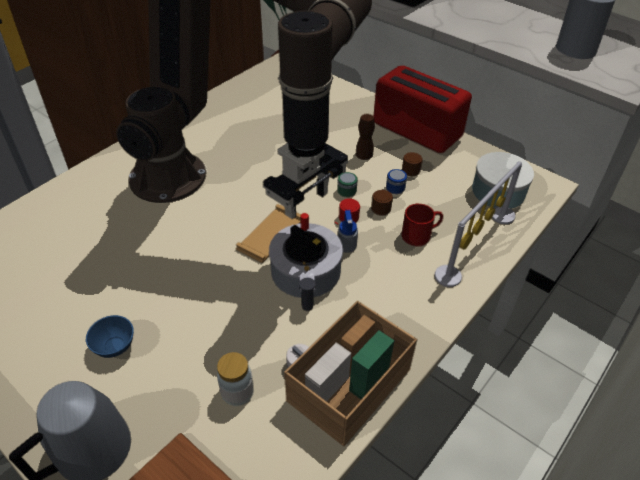

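Run:
```python
from h import *
s=r.get_state();p=s["tcp_pos"];print(px("scene",p),px("scene",p+[0,.055,0]),px("scene",p-[0,.055,0]),px("top",p))
a=r.capture("top")
b=cv2.imread("pics/s1.png")
cv2.imwrite("pics/m.png",np.hstack([cv2.resize(b[170:290,230:390],(400,300),interpolation=3),cv2.resize(a[170:290,260:420],(400,300),interpolation=3)]))
```

```text
(np.float64(305.40893010144003), np.float64(204.86621342469104)) (np.float64(320.7483823804112), np.float64(192.8933404746651)) (np.float64(289.38415877714516), np.float64(217.38446290751727)) (np.float64(332.133993857222), np.float64(231.03857041210347))
```

View pics/m.png

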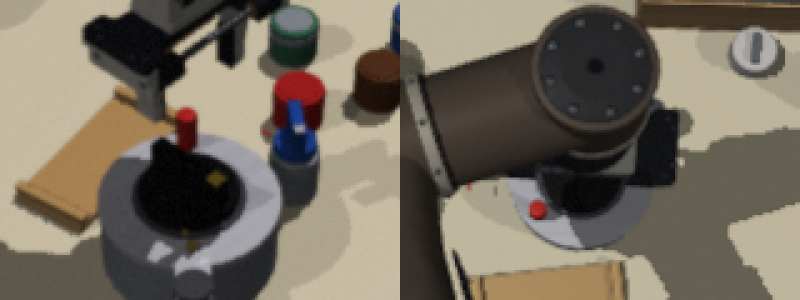

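Emit:
servo_tool(
  targets=[
    {"dx":0,"dy":0,"dz":-6,"spin":0,"grip":100},
    {"dx":0,"dy":0,"dz":-10,"spin":0,"grip":100},
    {"dx":0,"dy":0,"dz":-12,"spin":0,"grip":100},
    {"dx":0,"dy":0,"dz":-12,"spin":0,"grip":100},
    {"dx":0,"dy":0,"dz":-12,"spin":0,"grip":100},
    {"dx":0,"dy":0,"dz":-12,"spin":0,"grip":100},
    {"dx":0,"dy":0,"dz":-12,"spin":0,"grip":100},
    {"dx":0,"dy":0,"dz":-12,"spin":0,"grip":100},
    {"dx":0,"dy":0,"dz":-12,"spin":0,"grip":100},
    {"dx":0,"dy":0,"dz":-12,"spin":0,"grip":100},
  ],
)

```text
time_s: 3.5
tcp_pos: [0.5674, -0.0109, 0.1077]
eef_rot: [180.0, 0.1, 177.4]
contact_force: [-0.0, -0.4, -0.1]
gripper_width: 0.0877
```

Emit:
servo_tool(
  targets=[
    {"dx":0,"dy":0,"dz":0,"spin":0,"grip":20},
    {"dx":0,"dy":0,"dz":0,"spin":0,"grip":15},
    {"dx":0,"dy":0,"dz":0,"spin":0,"grip":10},
    {"dx":0,"dy":0,"dz":0,"spin":0,"grip":10},
    {"dx":0,"dy":0,"dz":0,"spin":0,"grip":10},
    {"dx":0,"dy":0,"dz":0,"spin":0,"grip":10},
    {"dx":0,"dy":0,"dz":0,"spin":0,"grip":10},
    {"dx":0,"dy":0,"dz":0,"spin":0,"grip":10},
    {"dx":0,"dy":0,"dz":0,"spin":0,"grip":10},
    {"dx":0,"dy":0,"dz":0,"spin":0,"grip":10},
  ],
  squeeze=10,
)

```text
time_s: 4.33
tcp_pos: [0.5669, -0.011, 0.1065]
eef_rot: [-180.0, -0.0, 177.4]
contact_force: [0.4, -0.4, -0.4]
gripper_width: 0.0261
```

Run:
```python
from h import *
s=r.get_state();print(s["tcp_pos"],s["eef_rot"],s["contact_force"],s["moment"],s["gripper_width"])
```

```text
[ 0.56692033 -0.01103839  0.10652474] [-1.79997688e+02 -3.42572343e-03  1.77352392e+02] [ 0.44803492 -0.43002502 -0.39272813] [-0.02970285 -0.01680876  0.01885789] 0.02612480498477279
```

Fingers are still closing; close further, firmly.

Emit:
servo_tool(
  targets=[
    {"dx":0,"dy":0,"dz":0,"spin":0,"grip":10},
    {"dx":0,"dy":0,"dz":0,"spin":0,"grip":10},
    {"dx":0,"dy":0,"dz":0,"spin":0,"grip":10},
    {"dx":0,"dy":0,"dz":0,"spin":0,"grip":10},
    {"dx":0,"dy":0,"dz":0,"spin":0,"grip":10},
    {"dx":0,"dy":0,"dz":0,"spin":0,"grip":5},
    {"dx":0,"dy":0,"dz":0,"spin":0,"grip":5},
    {"dx":0,"dy":0,"dz":0,"spin":0,"grip":5},
    {"dx":0,"dy":0,"dz":0,"spin":0,"grip":5},
    {"dx":0,"dy":0,"dz":0,"spin":0,"grip":5},
  ],
  squeeze=30,
)

```text
time_s: 5.17
tcp_pos: [0.5672, -0.0111, 0.1066]
eef_rot: [-180.0, 0.0, 177.4]
contact_force: [3.6, -2.6, -2.2]
gripper_width: 0.018
```

Run:
```python
from h import *
s=r.get_state();print(s["tcp_pos"],s["eef_rot"],s["contact_force"],s["moment"],s["gripper_width"])
```

```text
[ 0.5671796  -0.01107793  0.1065925 ] [-1.79997880e+02  2.56898244e-02  1.77356121e+02] [ 3.57592705 -2.57543541 -2.1559192 ] [-1.13496671 -1.47166851  0.30336494] 0.018043656856387962
```

Emit:
servo_tool(
  targets=[
    {"dx":0,"dy":0,"dz":0,"spin":0.1,"grip":5},
    {"dx":0,"dy":0,"dz":0,"spin":0.2,"grip":5},
    {"dx":0,"dy":0,"dz":0,"spin":0.3,"grip":5},
    {"dx":0,"dy":0,"dz":0,"spin":0.4,"grip":5},
    {"dx":0,"dy":0,"dz":0,"spin":0.5,"grip":5},
    {"dx":0,"dy":0,"dz":0,"spin":0.6,"grip":5},
    {"dx":0,"dy":0,"dz":0,"spin":0.7,"grip":5},
    {"dx":0,"dy":0,"dz":0,"spin":0.8,"grip":5},
    {"dx":0,"dy":0,"dz":0,"spin":0.8,"grip":5},
    {"dx":0,"dy":0,"dz":0,"spin":0.8,"grip":5},
  ],
  squeeze=50,
)

```text
time_s: 6.0
tcp_pos: [0.5678, -0.0124, 0.1066]
eef_rot: [-179.9, -0.0, -136.8]
contact_force: [8.2, -11.2, -6.0]
gripper_width: 0.0178
```

Emit:
servo_tool(
  targets=[
    {"dx":0,"dy":0,"dz":0,"spin":0.1,"grip":5},
    {"dx":0,"dy":0,"dz":0,"spin":0.2,"grip":5},
    {"dx":0,"dy":0,"dz":0,"spin":0.3,"grip":5},
    {"dx":0,"dy":0,"dz":0,"spin":0.4,"grip":5},
    {"dx":0,"dy":0,"dz":0,"spin":0.5,"grip":5},
    {"dx":0,"dy":0,"dz":0,"spin":0.6,"grip":5},
    {"dx":0,"dy":0,"dz":0,"spin":0.7,"grip":5},
    {"dx":0,"dy":0,"dz":0,"spin":0.78,"grip":5},
    {"dx":0,"dy":0,"dz":0,"spin":0.78,"grip":5},
    {"dx":0,"dy":0,"dz":0,"spin":0.78,"grip":5},
  ],
)

```text
time_s: 6.83
tcp_pos: [0.5689, -0.0133, 0.1066]
eef_rot: [-179.8, -0.1, -92.1]
contact_force: [14.2, -15.8, -11.4]
gripper_width: 0.0178
```

Run:
```python
from h import *
s=r.get_state();print(s["tcp_pos"],s["eef_rot"],s["contact_force"],s["moment"],s["gripper_width"])
```

```text
[ 0.56893995 -0.01327123  0.10664639] [-1.79833857e+02 -1.41944671e-01 -9.21254035e+01] [ 14.20271287 -15.7902015  -11.44215219] [-6.14574934 -5.01734895  0.04331291] 0.017751809421648893
```

```bash
cat > sw.py <<'E'
import numpy as np,sys,json
# args: pivot x y, start point x y, list of angles
def rows(piv,p,angs,grip,off=(0,0),spin=True):
    v=np.array(p)-piv;out=[]
    for a in angs:
        R=np.array([[np.cos(a),-np.sin(a)],[np.sin(a),np.cos(a)]])
        d=(R@v-v+off)*100
        out.append({"dx":round(d[0],1),"dy":round(d[1],1),"dz":0,"spin":round(a if spin else 0,2),"grip":grip})
    print(json.dumps(out))
E
python3 - <<'E'
from sw import *
rows(np.array([.6475,-.097]),(.569,-.0135),[0,.06,.12,.18,.24,.3,.36,.42,.48,.48],5,off=np.array([.002,-.0025]))
E
```

```text
[{"dx": 0.2, "dy": -0.2, "dz": 0, "spin": 0, "grip": 5}, {"dx": -0.3, "dy": -0.7, "dz": 0, "spin": 0.06, "grip": 5}, {"dx": -0.7, "dy": -1.2, "dz": 0, "spin": 0.12, "grip": 5}, {"dx": -1.2, "dy": -1.8, "dz": 0, "spin": 0.18, "grip": 5}, {"dx": -1.6, "dy": -2.4, "dz": 0, "spin": 0.24, "grip": 5}, {"dx": -1.9, "dy": -2.9, "dz": 0, "spin": 0.3, "grip": 5}, {"dx": -2.2, "dy": -3.6, "dz": 0, "spin": 0.36, "grip": 5}, {"dx": -2.5, "dy": -4.2, "dz": 0, "spin": 0.42, "grip": 5}, {"dx": -2.8, "dy": -4.8, "dz": 0, "spin": 0.48, "grip": 5}, {"dx": -2.8, "dy": -4.8, "dz": 0, "spin": 0.48, "grip": 5}]
```

Emit:
servo_tool(
  targets=[
    {"dx":0.2,"dy":-0.2,"dz":0,"spin":0,"grip":5},
    {"dx":-0.3,"dy":-0.7,"dz":0,"spin":0.06,"grip":5},
    {"dx":-0.7,"dy":-1.2,"dz":0,"spin":0.12,"grip":5},
    {"dx":-1.2,"dy":-1.8,"dz":0,"spin":0.18,"grip":5},
    {"dx":-1.6,"dy":-2.4,"dz":0,"spin":0.24,"grip":5},
    {"dx":-1.9,"dy":-2.9,"dz":0,"spin":0.3,"grip":5},
    {"dx":-2.2,"dy":-3.6,"dz":0,"spin":0.36,"grip":5},
    {"dx":-2.5,"dy":-4.2,"dz":0,"spin":0.42,"grip":5},
    {"dx":-2.8,"dy":-4.8,"dz":0,"spin":0.48,"grip":5},
    {"dx":-2.8,"dy":-4.8,"dz":0,"spin":0.48,"grip":5},
  ],
  squeeze=20,
)

```text
time_s: 7.67
tcp_pos: [0.5398, -0.0597, 0.1066]
eef_rot: [-179.9, -0.1, -64.5]
contact_force: [8.7, -4.8, -7.3]
gripper_width: 0.0177
```

Run:
```python
from h import *
s=r.get_state();print(s["tcp_pos"],s["eef_rot"],s["contact_force"],s["moment"],s["gripper_width"])
c=np.array([.569,-.0113]);p=np.array([.6475,-.097])
snap("scene","s2")
d=s["tcp_pos"][:2]-p;print(np.hypot(*d),np.degrees(np.arctan2(d[1],d[0])))
from sw import *
rows(p,s["tcp_pos"][:2],[.07,.14,.21,.28,.35,.42,.49,.56,.63,.63],5)
```

```text
[ 0.53980102 -0.05971208  0.10662007] [-1.79881161e+02 -5.22738611e-02 -6.44503757e+01] [ 8.66202771 -4.76884879 -7.32153944] [-1.79085344 -2.78696171  0.04692684] 0.017728536469798013
0.11397130881854846 160.90294121776887
[{"dx": -0.2, "dy": -0.8, "dz": 0, "spin": 0.07, "grip": 5}, {"dx": -0.4, "dy": -1.5, "dz": 0, "spin": 0.14, "grip": 5}, {"dx": -0.5, "dy": -2.3, "dz": 0, "spin": 0.21, "grip": 5}, {"dx": -0.6, "dy": -3.1, "dz": 0, "spin": 0.28, "grip": 5}, {"dx": -0.6, "dy": -3.9, "dz": 0, "spin": 0.35, "grip": 5}, {"dx": -0.6, "dy": -4.7, "dz": 0, "spin": 0.42, "grip": 5}, {"dx": -0.5, "dy": -5.5, "dz": 0, "spin": 0.49, "grip": 5}, {"dx": -0.3, "dy": -6.3, "dz": 0, "spin": 0.56, "grip": 5}, {"dx": -0.1, "dy": -7.1, "dz": 0, "spin": 0.63, "grip": 5}, {"dx": -0.1, "dy": -7.1, "dz": 0, "spin": 0.63, "grip": 5}]
```

Emit:
servo_tool(
  targets=[
    {"dx":-0.2,"dy":-0.8,"dz":0,"spin":0.07,"grip":5},
    {"dx":-0.4,"dy":-1.5,"dz":0,"spin":0.14,"grip":5},
    {"dx":-0.5,"dy":-2.3,"dz":0,"spin":0.21,"grip":5},
    {"dx":-0.6,"dy":-3.1,"dz":0,"spin":0.28,"grip":5},
    {"dx":-0.6,"dy":-3.9,"dz":0,"spin":0.35,"grip":5},
    {"dx":-0.6,"dy":-4.7,"dz":0,"spin":0.42,"grip":5},
    {"dx":-0.5,"dy":-5.5,"dz":0,"spin":0.49,"grip":5},
    {"dx":-0.3,"dy":-6.3,"dz":0,"spin":0.56,"grip":5},
    {"dx":-0.1,"dy":-7.1,"dz":0,"spin":0.63,"grip":5},
    {"dx":-0.1,"dy":-7.1,"dz":0,"spin":0.63,"grip":5},
  ],
)

```text
time_s: 8.55
tcp_pos: [0.5392, -0.1305, 0.1066]
eef_rot: [-179.9, -0.1, -28.3]
contact_force: [5.2, 0.8, -3.3]
gripper_width: 0.0179
```

Run:
```python
from h import *
s=r.get_state();print(s["tcp_pos"],s["eef_rot"],s["contact_force"],s["moment"],s["gripper_width"])
p=np.array([.6475,-.097])
d=s["tcp_pos"][:2]-p;print(np.hypot(*d),np.degrees(np.arctan2(d[1],d[0])))
from sw import *
rows(p,s["tcp_pos"][:2],[.08,.16,.24,.32,.4,.48,.56,.64,.7,.7],5)
```

```text
[ 0.53918854 -0.13047081  0.10661958] [-1.79921182e+02 -8.26220923e-02 -2.83358073e+01] [ 5.21809413  0.8082786  -3.32116594] [-0.4160605  -1.77963694 -0.06126716] 0.017891580349844293
0.11336519823024406 -162.82761194772831
[{"dx": 0.3, "dy": -0.9, "dz": 0, "spin": 0.08, "grip": 5}, {"dx": 0.7, "dy": -1.7, "dz": 0, "spin": 0.16, "grip": 5}, {"dx": 1.1, "dy": -2.5, "dz": 0, "spin": 0.24, "grip": 5}, {"dx": 1.6, "dy": -3.2, "dz": 0, "spin": 0.32, "grip": 5}, {"dx": 2.2, "dy": -4.0, "dz": 0, "spin": 0.4, "grip": 5}, {"dx": 2.8, "dy": -4.6, "dz": 0, "spin": 0.48, "grip": 5}, {"dx": 3.4, "dy": -5.2, "dz": 0, "spin": 0.56, "grip": 5}, {"dx": 4.1, "dy": -5.8, "dz": 0, "spin": 0.64, "grip": 5}, {"dx": 4.7, "dy": -6.2, "dz": 0, "spin": 0.7, "grip": 5}, {"dx": 4.7, "dy": -6.2, "dz": 0, "spin": 0.7, "grip": 5}]
```

Emit:
servo_tool(
  targets=[
    {"dx":0.3,"dy":-0.9,"dz":0,"spin":0.08,"grip":5},
    {"dx":0.7,"dy":-1.7,"dz":0,"spin":0.16,"grip":5},
    {"dx":1.1,"dy":-2.5,"dz":0,"spin":0.24,"grip":5},
    {"dx":1.6,"dy":-3.2,"dz":0,"spin":0.32,"grip":5},
    {"dx":2.2,"dy":-4.0,"dz":0,"spin":0.4,"grip":5},
    {"dx":2.8,"dy":-4.6,"dz":0,"spin":0.48,"grip":5},
    {"dx":3.4,"dy":-5.2,"dz":0,"spin":0.56,"grip":5},
    {"dx":4.1,"dy":-5.8,"dz":0,"spin":0.64,"grip":5},
    {"dx":4.7,"dy":-6.2,"dz":0,"spin":0.7,"grip":5},
    {"dx":4.7,"dy":-6.2,"dz":0,"spin":0.7,"grip":5},
  ],
)

```text
time_s: 9.38
tcp_pos: [0.5864, -0.1923, 0.1066]
eef_rot: [180.0, -0.1, 11.7]
contact_force: [5.0, -0.8, -0.2]
gripper_width: 0.0177
```

Emit:
servo_tool(
  targets=[
    {"dx":0,"dy":0,"dz":0,"spin":0,"grip":50},
    {"dx":0,"dy":0,"dz":0,"spin":0,"grip":50},
    {"dx":0,"dy":0,"dz":0,"spin":0,"grip":50},
    {"dx":0,"dy":0,"dz":0,"spin":0,"grip":50},
    {"dx":0,"dy":0,"dz":0,"spin":0,"grip":50},
    {"dx":0,"dy":0,"dz":2,"spin":0,"grip":100},
    {"dx":0,"dy":0,"dz":6,"spin":0,"grip":100},
    {"dx":0,"dy":0,"dz":10,"spin":0,"grip":100},
    {"dx":0,"dy":0,"dz":12,"spin":0,"grip":100},
    {"dx":0,"dy":0,"dz":12,"spin":0,"grip":100},
  ],
)

```text
time_s: 10.22
tcp_pos: [0.5874, -0.1925, 0.233]
eef_rot: [179.8, -0.5, 11.6]
contact_force: [1.0, 0.6, 0.7]
gripper_width: 0.0716
```

Run:
```python
from h import *
s=r.get_state();print(s["tcp_pos"],s["eef_rot"],s["joints"],s["contact_force"])
a=snap("scene","s3");b=snap("top","t3")
cv2.imwrite("pics/m3.png",np.hstack([cv2.resize(a[150:330,220:420],(400,360),interpolation=3),cv2.resize(b[150:330,180:380],(400,360),interpolation=3)]))
```

```text
[ 0.58738209 -0.19254598  0.23295025] [179.8025049   -0.49340328  11.61823519] [-1.23145121e-02  1.46910849e+01 -6.83054145e+00  1.01383396e-01
 -6.79553181e+01  1.01592076e+02] [0.95218192 0.58620726 0.67933307]
```

View pics/m3.png

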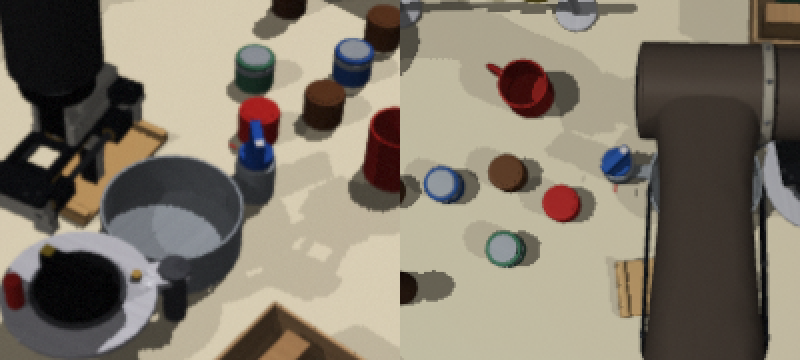

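Emit:
servo_tool(
  targets=[
    {"dx":-9,"dy":34,"dz":0,"spin":-1.15,"grip":100},
    {"dx":-9,"dy":34,"dz":0,"spin":-1.15,"grip":100},
    {"dx":-9,"dy":34,"dz":0,"spin":-1.15,"grip":100},
    {"dx":-9,"dy":34,"dz":0,"spin":-1.15,"grip":100},
    {"dx":-9,"dy":34,"dz":0,"spin":-1.15,"grip":100},
    {"dx":-9,"dy":34,"dz":0,"spin":-1.15,"grip":100},
    {"dx":-9,"dy":34,"dz":0,"spin":-1.15,"grip":100},
    {"dx":-9,"dy":34,"dz":0,"spin":-1.15,"grip":100},
    {"dx":-9,"dy":34,"dz":0,"spin":-1.15,"grip":100},
    {"dx":-9,"dy":34,"dz":0,"spin":-1.15,"grip":100},
  ],
)

```text
time_s: 11.15
tcp_pos: [0.4931, 0.1508, 0.2252]
eef_rot: [179.9, 0.0, -53.5]
contact_force: [-0.5, 0.1, 0.5]
gripper_width: 0.0874
```

Emit:
servo_tool(
  targets=[
    {"dx":-4.1,"dy":15.5,"dz":0,"spin":-0.667,"grip":100},
    {"dx":-4.1,"dy":15.5,"dz":0,"spin":-0.667,"grip":100},
    {"dx":-4.1,"dy":15.5,"dz":0,"spin":-0.667,"grip":100},
    {"dx":-4.1,"dy":15.5,"dz":0,"spin":-0.667,"grip":100},
    {"dx":-4.1,"dy":15.5,"dz":0,"spin":-0.667,"grip":100},
    {"dx":-4.1,"dy":15.5,"dz":0,"spin":-0.667,"grip":100},
    {"dx":-4.1,"dy":15.5,"dz":0,"spin":-0.667,"grip":100},
    {"dx":-4.1,"dy":15.5,"dz":0,"spin":-0.667,"grip":100},
    {"dx":-4.1,"dy":15.5,"dz":-4,"spin":-0.667,"grip":100},
    {"dx":-4.1,"dy":15.5,"dz":-8,"spin":-0.667,"grip":100},
  ],
)

```text
time_s: 11.98
tcp_pos: [0.455, 0.3036, 0.1475]
eef_rot: [-179.8, 0.3, -91.4]
contact_force: [-0.4, 0.7, -1.3]
gripper_width: 0.0879
```

Run:
```python
from h import *
a=snap("scene","s4");s=r.get_state();print(s["tcp_pos"],s["eef_rot"],s["joints"])
b=snap("top","t4")
for c in ("scene","top"):
  for n in ("tin_a_mid","tin_c_mid"):
    for d in r.cut_out(n,c)[:4]:
      e=d["extent"];print(c,n,round(d["p"],2),np.round(e))
print(px("scene",s["tcp_pos"]),px("scene",[.455,.302,.05]))
```

```text
[0.45063792 0.29941277 0.13783035] [179.58439065  -0.31167023 -91.5354837 ] [ 54.23799233  12.72659771 -22.77193417  -0.20551409 -54.99310084
 -55.65598582]
scene tin_a_mid 0.89 [335. 171. 358. 197.]
scene tin_a_mid 0.32 [235. 204. 307. 266.]
scene tin_c_mid 0.93 [370. 189. 394. 218.]
scene tin_c_mid 0.83 [402. 153. 424. 173.]
scene tin_c_mid 0.79 [387. 167. 407. 192.]
scene tin_c_mid 0.73 [217. 263. 315. 328.]
top tin_a_mid 0.68 [251. 240. 270. 260.]
top tin_c_mid 0.45 [222. 227. 243. 243.]
(np.float64(345.74062605802214), np.float64(153.33692370182297)) (np.float64(346.18207986537146), np.float64(177.87362837324144))
```

Emit:
servo_tool(
  targets=[
    {"dx":0,"dy":0,"dz":-4,"spin":0,"grip":100},
    {"dx":0,"dy":0,"dz":-8,"spin":0,"grip":100},
    {"dx":0,"dy":0,"dz":-10,"spin":0,"grip":100},
    {"dx":0,"dy":0,"dz":-12,"spin":0,"grip":100},
    {"dx":0,"dy":0,"dz":-13,"spin":0,"grip":100},
    {"dx":0,"dy":0,"dz":-13,"spin":0,"grip":100},
    {"dx":0,"dy":0,"dz":-13,"spin":0,"grip":70},
    {"dx":0,"dy":0,"dz":-13,"spin":0,"grip":55},
    {"dx":0,"dy":0,"dz":-13,"spin":0,"grip":55},
    {"dx":0,"dy":0,"dz":-13,"spin":0,"grip":55},
  ],
  squeeze=15,
)

```text
time_s: 13.12
tcp_pos: [0.4545, 0.3037, 0.0179]
eef_rot: [-179.9, 0.1, -91.5]
contact_force: [-0.3, 0.2, -0.2]
gripper_width: 0.0669
```

Emit:
servo_tool(
  targets=[
    {"dx":0,"dy":0,"dz":0,"spin":0,"grip":55},
    {"dx":0,"dy":0,"dz":0,"spin":0,"grip":55},
    {"dx":0,"dy":0,"dz":0,"spin":0,"grip":50},
    {"dx":0,"dy":0,"dz":0,"spin":0,"grip":50},
    {"dx":0,"dy":0,"dz":0,"spin":0,"grip":50},
    {"dx":0,"dy":0,"dz":0,"spin":0,"grip":50},
    {"dx":0,"dy":0,"dz":0,"spin":0,"grip":50},
    {"dx":0,"dy":0,"dz":0,"spin":0,"grip":50},
    {"dx":0,"dy":0,"dz":0,"spin":0,"grip":50},
    {"dx":0,"dy":0,"dz":0,"spin":0,"grip":50},
  ],
)

```text
time_s: 13.95
tcp_pos: [0.4545, 0.3036, 0.0176]
eef_rot: [-179.9, 0.1, -91.5]
contact_force: [-0.6, 0.5, 7.4]
gripper_width: 0.0579
```

Run:
```python
from h import *
s=r.get_state();print(s["tcp_pos"],s["eef_rot"],s["contact_force"],s["gripper_width"])
```

```text
[0.45452417 0.30359175 0.01756212] [-1.79926262e+02  6.86391539e-02 -9.15065191e+01] [-0.56020906  0.5147659   7.39293407] 0.05793970142974317
```

Emit:
servo_tool(
  targets=[
    {"dx":0,"dy":0,"dz":2,"spin":0,"grip":50},
    {"dx":0,"dy":0,"dz":5,"spin":0,"grip":50},
    {"dx":0,"dy":0,"dz":9,"spin":0,"grip":50},
    {"dx":0,"dy":0,"dz":13,"spin":0,"grip":50},
    {"dx":0,"dy":0,"dz":16,"spin":0,"grip":50},
    {"dx":0.5,"dy":-2,"dz":16,"spin":0,"grip":50},
    {"dx":1.5,"dy":-5,"dz":16,"spin":0,"grip":50},
    {"dx":3,"dy":-8,"dz":16,"spin":0,"grip":50},
    {"dx":4,"dy":-11,"dz":16,"spin":0,"grip":50},
    {"dx":5,"dy":-14,"dz":16,"spin":0,"grip":50},
  ],
  squeeze=20,
)

```text
time_s: 14.78
tcp_pos: [0.5037, 0.1616, 0.1764]
eef_rot: [180.0, 0.0, -91.5]
contact_force: [1.2, 0.3, -1.2]
gripper_width: 0.0577
```

Emit:
servo_tool(
  targets=[
    {"dx":1.5,"dy":-3,"dz":0,"spin":0,"grip":50},
    {"dx":3,"dy":-6,"dz":0,"spin":0,"grip":50},
    {"dx":4.5,"dy":-9,"dz":0,"spin":0,"grip":50},
    {"dx":6,"dy":-11,"dz":0,"spin":0,"grip":50},
    {"dx":6.6,"dy":-13,"dz":0,"spin":0,"grip":50},
    {"dx":6.6,"dy":-13,"dz":0,"spin":0,"grip":50},
    {"dx":6.6,"dy":-13,"dz":0,"spin":0,"grip":50},
    {"dx":6.6,"dy":-13,"dz":0,"spin":0,"grip":50},
    {"dx":6.6,"dy":-13,"dz":0,"spin":0,"grip":50},
    {"dx":6.6,"dy":-13,"dz":0,"spin":0,"grip":50},
  ],
)

```text
time_s: 15.62
tcp_pos: [0.5696, 0.0337, 0.1766]
eef_rot: [180.0, 0.0, -91.5]
contact_force: [0.6, -0.2, -1.9]
gripper_width: 0.0579
```

Run:
```python
from h import *
s=r.get_state();print(s["tcp_pos"],s["eef_rot"],s["contact_force"],s["gripper_width"])
a=snap("scene","s5")
cv2.imwrite("pics/m5.png",cv2.resize(a[130:310,200:440],(640,480),interpolation=3))
```

```text
[0.56961726 0.03373307 0.17660931] [ 1.79998221e+02  7.20973887e-03 -9.14733071e+01] [ 0.60505325 -0.23670279 -1.85438845] 0.05788576694406103
```

View pics/m5.png

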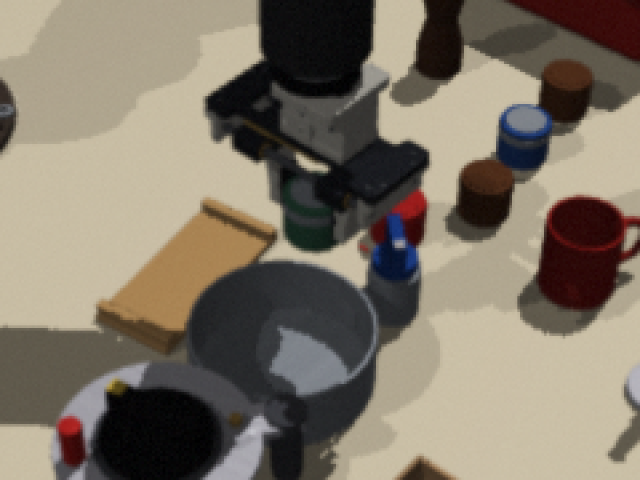

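Emit:
servo_tool(
  targets=[
    {"dx":0,"dy":0,"dz":-3,"spin":0,"grip":50},
    {"dx":0,"dy":0,"dz":-6,"spin":0,"grip":50},
    {"dx":0,"dy":0,"dz":-8,"spin":0,"grip":50},
    {"dx":0,"dy":0,"dz":-9,"spin":0,"grip":50},
    {"dx":0,"dy":0,"dz":-10,"spin":0,"grip":50},
    {"dx":0,"dy":0,"dz":-11,"spin":0,"grip":50},
    {"dx":0,"dy":0,"dz":-12,"spin":0,"grip":50},
    {"dx":0,"dy":0,"dz":-13,"spin":0,"grip":50},
    {"dx":0,"dy":0,"dz":-14,"spin":0,"grip":50},
    {"dx":0,"dy":0,"dz":-14,"spin":0,"grip":50},
  ],
)

```text
time_s: 16.5
tcp_pos: [0.5688, 0.0326, 0.0346]
eef_rot: [179.9, -0.0, -91.6]
contact_force: [-0.6, -0.7, -2.4]
gripper_width: 0.0574
```

Emit:
servo_tool(
  targets=[
    {"dx":0,"dy":0,"dz":-0.4,"spin":0,"grip":50},
    {"dx":0,"dy":0,"dz":-0.8,"spin":0,"grip":50},
    {"dx":0,"dy":0,"dz":-1.2,"spin":0,"grip":50},
    {"dx":0,"dy":0,"dz":-1.3,"spin":0,"grip":50},
    {"dx":0,"dy":0,"dz":-1.3,"spin":0,"grip":50},
    {"dx":0,"dy":0,"dz":-1.3,"spin":0,"grip":50},
    {"dx":0,"dy":0,"dz":-1.3,"spin":0,"grip":50},
    {"dx":0,"dy":0,"dz":-1.3,"spin":0,"grip":50},
    {"dx":0,"dy":0,"dz":-1.3,"spin":0,"grip":50},
    {"dx":0,"dy":0,"dz":-1.3,"spin":0,"grip":50},
  ],
)

```text
time_s: 17.33
tcp_pos: [0.57, 0.033, 0.0237]
eef_rot: [-180.0, 0.0, -91.5]
contact_force: [-0.2, 0.3, -1.7]
gripper_width: 0.0579
```

Emit:
servo_tool(
  targets=[
    {"dx":0,"dy":0,"dz":-0.1,"spin":0,"grip":80},
    {"dx":0,"dy":0,"dz":-0.1,"spin":0,"grip":80},
    {"dx":0,"dy":0,"dz":-0.1,"spin":0,"grip":80},
    {"dx":0,"dy":0,"dz":-0.1,"spin":0,"grip":80},
    {"dx":0,"dy":0,"dz":1,"spin":0,"grip":80},
    {"dx":0,"dy":0,"dz":4,"spin":0,"grip":80},
    {"dx":0,"dy":0,"dz":8,"spin":0,"grip":80},
    {"dx":0,"dy":0,"dz":12,"spin":0,"grip":80},
    {"dx":0,"dy":0,"dz":15,"spin":0,"grip":80},
    {"dx":0,"dy":0,"dz":15,"spin":0,"grip":100},
  ],
)

```text
time_s: 18.17
tcp_pos: [0.5736, 0.0336, 0.1821]
eef_rot: [-179.3, 0.2, -91.5]
contact_force: [1.4, 0.2, -0.3]
gripper_width: 0.0731
```

Run:
```python
from h import *
a=snap("scene","s6");s=r.get_state();print(s["tcp_pos"],s["eef_rot"])
print(px("scene",[.557,.406,.05]))
for n in ("tin_a_mid","tin_c_mid"):
    for d in r.cut_out(n,"scene")[:5]:
      e=d["extent"];print(n,round(d["p"],2),np.round(e))
cv2.imwrite("pics/m6.png",cv2.resize(a[130:310,200:440],(640,480),interpolation=3))
```

```text
[0.5721322  0.03356316 0.1787638 ] [-1.79544658e+02  1.51596296e-01 -9.15065886e+01]
(np.float64(395.6916509409812), np.float64(175.22628307974924))
tin_a_mid 0.96 [306. 240. 327. 269.]
tin_a_mid 0.64 [339. 202. 360. 221.]
tin_a_mid 0.6 [ 85. 314. 133. 359.]
tin_c_mid 0.94 [402. 151. 425. 176.]
tin_c_mid 0.77 [385. 167. 404. 192.]
tin_c_mid 0.76 [374. 190. 395. 216.]
tin_c_mid 0.73 [234. 271. 281. 312.]
```

View pics/m6.png

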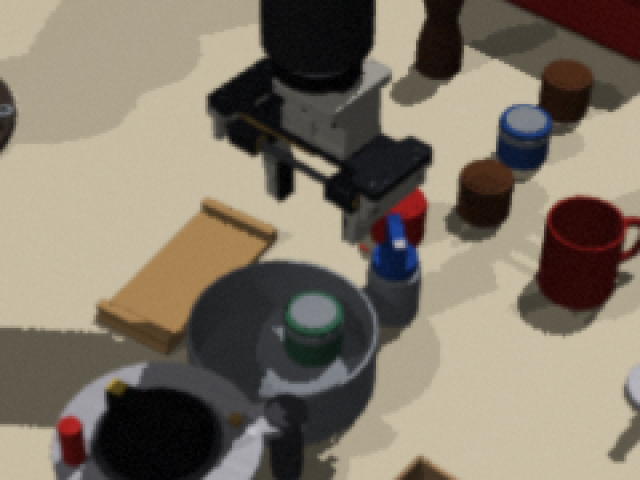

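Emit:
servo_tool(
  targets=[
    {"dx":-1.3,"dy":37.2,"dz":0,"spin":0,"grip":100},
    {"dx":-1.3,"dy":37.2,"dz":0,"spin":0,"grip":100},
    {"dx":-1.3,"dy":37.2,"dz":0,"spin":0,"grip":100},
    {"dx":-1.3,"dy":37.2,"dz":0,"spin":0,"grip":100},
    {"dx":-1.3,"dy":37.2,"dz":0,"spin":0,"grip":100},
    {"dx":-1.3,"dy":37.2,"dz":0,"spin":0,"grip":100},
    {"dx":-1.3,"dy":37.2,"dz":0,"spin":0,"grip":100},
    {"dx":-1.3,"dy":37.2,"dz":0,"spin":0,"grip":100},
    {"dx":-1.3,"dy":37.2,"dz":0,"spin":0,"grip":100},
    {"dx":-1.3,"dy":37.2,"dz":0,"spin":0,"grip":100},
  ],
)

```text
time_s: 19.15
tcp_pos: [0.5557, 0.4107, 0.1709]
eef_rot: [179.9, -0.1, -91.3]
contact_force: [1.0, -0.9, 0.6]
gripper_width: 0.0874
```

Emit:
servo_tool(
  targets=[
    {"dx":0,"dy":0,"dz":0,"spin":0,"grip":100},
    {"dx":0,"dy":0,"dz":0,"spin":0,"grip":100},
    {"dx":0,"dy":0,"dz":0,"spin":0,"grip":100},
    {"dx":0,"dy":0,"dz":0,"spin":0,"grip":100},
    {"dx":0,"dy":0,"dz":0,"spin":0,"grip":100},
    {"dx":0,"dy":0,"dz":0,"spin":0,"grip":100},
    {"dx":0,"dy":0,"dz":-3,"spin":0,"grip":100},
    {"dx":0,"dy":0,"dz":-5,"spin":0,"grip":100},
    {"dx":0,"dy":0,"dz":-6,"spin":0,"grip":100},
    {"dx":0,"dy":0,"dz":-6,"spin":0,"grip":100},
  ],
)

```text
time_s: 19.98
tcp_pos: [0.5559, 0.4035, 0.111]
eef_rot: [179.8, -0.2, -91.6]
contact_force: [-0.6, -0.5, 0.4]
gripper_width: 0.0877
```

Run:
```python
from h import *
a=snap("scene","s7");s=r.get_state();print(s["tcp_pos"],s["eef_rot"],s["joints"])
for n in ("tin_a_mid","tin_c_mid"):
    for d in r.cut_out(n,"scene")[:5]:
      e=d["extent"];print(n,round(d["p"],2),np.round(e),a[d["mask"]].mean(0).round())
```

```text
[0.55676815 0.40425184 0.11287993] [ 1.79940122e+02 -9.85626226e-02 -9.15484765e+01] [ 5.21741537e+01  2.65245154e+01 -5.55136491e+00  1.18425376e-02
 -5.80390073e+01 -5.37289605e+01]
tin_a_mid 0.89 [304. 234. 325. 263.] [66. 69. 56.]
tin_a_mid 0.56 [337. 198. 360. 222.] [19. 17. 57.]
tin_c_mid 0.75 [387. 167. 408. 189.] [77. 61. 53.]
tin_c_mid 0.72 [400. 151. 427. 176.] [16. 23. 36.]
tin_c_mid 0.72 [283. 340. 306. 368.] [134. 136. 140.]
tin_c_mid 0.68 [372. 188. 392. 216.] [14. 21. 33.]
tin_c_mid 0.44 [ 89. 315. 134. 357.] [67. 49. 32.]
```

Emit:
servo_tool(
  targets=[
    {"dx":0,"dy":0.1,"dz":-3,"spin":0,"grip":100},
    {"dx":0,"dy":0.1,"dz":-6,"spin":0,"grip":100},
    {"dx":0,"dy":0.1,"dz":-8,"spin":0,"grip":100},
    {"dx":0,"dy":0.1,"dz":-9.5,"spin":0,"grip":100},
    {"dx":0,"dy":0.1,"dz":-9.6,"spin":0,"grip":100},
    {"dx":0,"dy":0.1,"dz":-9.6,"spin":0,"grip":100},
    {"dx":0,"dy":0.1,"dz":-9.6,"spin":0,"grip":70},
    {"dx":0,"dy":0.1,"dz":-9.6,"spin":0,"grip":55},
    {"dx":0,"dy":0.1,"dz":-9.6,"spin":0,"grip":55},
    {"dx":0,"dy":0.1,"dz":-9.6,"spin":0,"grip":55},
  ],
  squeeze=15,
)

```text
time_s: 20.97
tcp_pos: [0.5574, 0.4065, 0.0189]
eef_rot: [-179.9, 0.1, -91.5]
contact_force: [0.6, -0.0, -0.2]
gripper_width: 0.0664
```

Emit:
servo_tool(
  targets=[
    {"dx":0,"dy":0,"dz":0,"spin":0,"grip":55},
    {"dx":0,"dy":0,"dz":0,"spin":0,"grip":55},
    {"dx":0,"dy":0,"dz":0,"spin":0,"grip":50},
    {"dx":0,"dy":0,"dz":0,"spin":0,"grip":50},
    {"dx":0,"dy":0,"dz":0,"spin":0,"grip":50},
    {"dx":0,"dy":0,"dz":0,"spin":0,"grip":50},
    {"dx":0,"dy":0,"dz":0,"spin":0,"grip":50},
    {"dx":0,"dy":0,"dz":0,"spin":0,"grip":50},
    {"dx":0,"dy":0,"dz":0,"spin":0,"grip":50},
    {"dx":0,"dy":0,"dz":0,"spin":0,"grip":50},
  ],
)

```text
time_s: 21.8
tcp_pos: [0.5571, 0.4062, 0.0183]
eef_rot: [-180.0, 0.0, -91.5]
contact_force: [-1.8, -1.6, 5.3]
gripper_width: 0.0577
```

Run:
```python
from h import *
s=r.get_state();print(s["tcp_pos"],s["eef_rot"],s["contact_force"],s["gripper_width"])
print(at("scene",318.1,245.5,.055),px("scene",[.57,.0335,.055]))
```

```text
[0.5570993  0.40622583 0.01826955] [-1.79968258e+02  2.82150756e-02 -9.15216479e+01] [-1.77209586 -1.63428265  5.31376844] 0.05771512224609042
[0.57069368 0.03841211] (np.float64(316.65233928052777), np.float64(246.42921763502127))
```

Emit:
servo_tool(
  targets=[
    {"dx":0,"dy":0,"dz":2,"spin":0,"grip":50},
    {"dx":0,"dy":0,"dz":5,"spin":0,"grip":50},
    {"dx":0,"dy":0,"dz":9,"spin":0,"grip":50},
    {"dx":0,"dy":0,"dz":13,"spin":0,"grip":50},
    {"dx":0,"dy":0,"dz":16,"spin":0,"grip":50},
    {"dx":0,"dy":-2,"dz":16,"spin":0,"grip":50},
    {"dx":0.2,"dy":-5,"dz":16,"spin":0,"grip":50},
    {"dx":0.4,"dy":-8,"dz":16,"spin":0,"grip":50},
    {"dx":0.5,"dy":-11,"dz":16,"spin":0,"grip":50},
    {"dx":0.5,"dy":-14,"dz":16,"spin":0,"grip":50},
  ],
  squeeze=20,
)

```text
time_s: 22.63
tcp_pos: [0.5615, 0.2646, 0.1771]
eef_rot: [180.0, -0.0, -91.5]
contact_force: [0.9, -0.1, -0.3]
gripper_width: 0.0577
```

Emit:
servo_tool(
  targets=[
    {"dx":0.5,"dy":-4,"dz":0,"spin":0,"grip":50},
    {"dx":0.5,"dy":-8,"dz":0,"spin":0,"grip":50},
    {"dx":0.5,"dy":-12,"dz":0,"spin":0,"grip":50},
    {"dx":0.5,"dy":-16,"dz":0,"spin":0,"grip":50},
    {"dx":0.5,"dy":-20,"dz":0,"spin":0,"grip":50},
    {"dx":0.5,"dy":-23,"dz":0,"spin":0,"grip":50},
    {"dx":0.5,"dy":-26,"dz":0,"spin":0,"grip":50},
    {"dx":0.5,"dy":-28,"dz":0,"spin":0,"grip":50},
    {"dx":0.5,"dy":-29.8,"dz":0,"spin":0,"grip":50},
    {"dx":0.5,"dy":-29.8,"dz":0,"spin":0,"grip":50},
  ],
)

```text
time_s: 23.47
tcp_pos: [0.5662, -0.0348, 0.1771]
eef_rot: [179.9, -0.0, -91.7]
contact_force: [-0.1, 0.6, -1.1]
gripper_width: 0.0575
```

Emit:
servo_tool(
  targets=[
    {"dx":0,"dy":0,"dz":0,"spin":0,"grip":50},
    {"dx":0,"dy":0,"dz":0,"spin":0,"grip":50},
    {"dx":0,"dy":0,"dz":0,"spin":0,"grip":50},
    {"dx":0,"dy":0,"dz":0,"spin":0,"grip":50},
    {"dx":0,"dy":0,"dz":0,"spin":0,"grip":50},
    {"dx":0,"dy":0,"dz":-2,"spin":0,"grip":50},
    {"dx":0,"dy":0,"dz":-4,"spin":0,"grip":50},
    {"dx":0,"dy":0,"dz":-6,"spin":0,"grip":50},
    {"dx":0,"dy":0,"dz":-6,"spin":0,"grip":50},
    {"dx":0,"dy":0,"dz":-6,"spin":0,"grip":50},
  ],
)

```text
time_s: 24.3
tcp_pos: [0.5664, -0.0318, 0.117]
eef_rot: [179.9, -0.1, -91.5]
contact_force: [0.9, -0.2, -0.2]
gripper_width: 0.0576
```

Run:
```python
from h import *
s=r.get_state();print(s["tcp_pos"],s["eef_rot"],s["contact_force"],s["gripper_width"])
a=snap("scene","s8")
cv2.imwrite("pics/m8.png",cv2.resize(a[160:310,230:430],(640,480),interpolation=3))
```

```text
[ 0.56641171 -0.03184594  0.11702684] [ 1.79877041e+02 -5.04085973e-02 -9.14918266e+01] [ 0.92240668 -0.22095689 -0.20761337] 0.05757920556907969
```

View pics/m8.png

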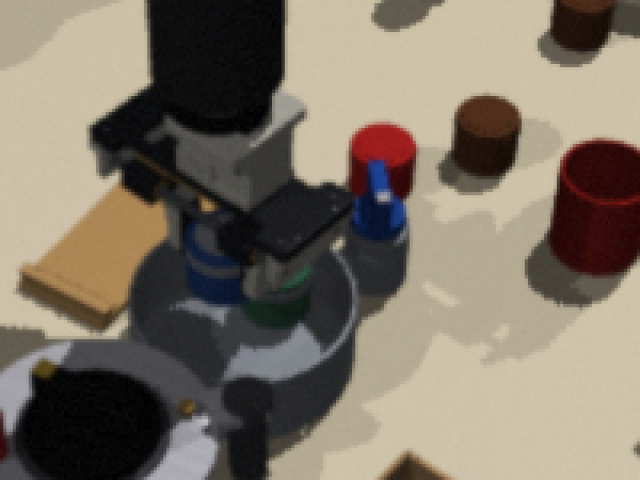

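Emit:
servo_tool(
  targets=[
    {"dx":0,"dy":0,"dz":-1,"spin":0,"grip":50},
    {"dx":0,"dy":0,"dz":-2.5,"spin":0,"grip":50},
    {"dx":0,"dy":0,"dz":-4,"spin":0,"grip":50},
    {"dx":0,"dy":0,"dz":-5,"spin":0,"grip":50},
    {"dx":0,"dy":0,"dz":-6,"spin":0,"grip":50},
    {"dx":0,"dy":0,"dz":-7,"spin":0,"grip":50},
    {"dx":0,"dy":0,"dz":-8,"spin":0,"grip":50},
    {"dx":0,"dy":0,"dz":-8.5,"spin":0,"grip":50},
    {"dx":0,"dy":0,"dz":-9,"spin":0,"grip":50},
    {"dx":0,"dy":0,"dz":-9.3,"spin":0,"grip":50},
  ],
)

```text
time_s: 25.18
tcp_pos: [0.5669, -0.032, 0.024]
eef_rot: [180.0, -0.0, -91.5]
contact_force: [-0.4, 0.3, -1.3]
gripper_width: 0.058
```

Emit:
servo_tool(
  targets=[
    {"dx":0,"dy":0,"dz":0,"spin":0,"grip":50},
    {"dx":0,"dy":0,"dz":0,"spin":0,"grip":50},
    {"dx":0,"dy":0,"dz":0,"spin":0,"grip":80},
    {"dx":0,"dy":0,"dz":0,"spin":0,"grip":80},
    {"dx":0,"dy":0,"dz":0,"spin":0,"grip":80},
    {"dx":0,"dy":0,"dz":0,"spin":0,"grip":80},
    {"dx":0,"dy":0,"dz":1,"spin":0,"grip":80},
    {"dx":0,"dy":0,"dz":5,"spin":0,"grip":80},
    {"dx":0,"dy":0,"dz":9,"spin":0,"grip":80},
    {"dx":0,"dy":0,"dz":13,"spin":0,"grip":80},
  ],
)

```text
time_s: 26.02
tcp_pos: [0.5664, -0.0323, 0.1567]
eef_rot: [180.0, -0.0, -91.5]
contact_force: [1.4, 1.1, 0.2]
gripper_width: 0.0701
```

Emit:
servo_tool(
  targets=[
    {"dx":0,"dy":0,"dz":4,"spin":0,"grip":100},
    {"dx":0,"dy":0,"dz":6,"spin":0,"grip":100},
    {"dx":0,"dy":0,"dz":7,"spin":0,"grip":100},
    {"dx":0.9,"dy":-8,"dz":7,"spin":0.125,"grip":100},
    {"dx":1.8,"dy":-16,"dz":7,"spin":0.25,"grip":100},
    {"dx":1.8,"dy":-16,"dz":7,"spin":0.375,"grip":100},
    {"dx":1.8,"dy":-16,"dz":7,"spin":0.5,"grip":100},
    {"dx":1.8,"dy":-16,"dz":7,"spin":0.625,"grip":100},
    {"dx":1.8,"dy":-16,"dz":7,"spin":0.75,"grip":100},
    {"dx":1.8,"dy":-16,"dz":7,"spin":0.875,"grip":100},
  ],
)

```text
time_s: 26.85
tcp_pos: [0.5841, -0.1933, 0.2237]
eef_rot: [179.9, 0.1, -43.6]
contact_force: [-0.1, -0.2, -0.4]
gripper_width: 0.0882
```

Run:
```python
from h import *
s=r.get_state();print(s["tcp_pos"],s["eef_rot"],s["contact_force"],s["gripper_width"])
a=snap("scene","s9")
cv2.imwrite("pics/m9.png",cv2.resize(a[160:340,200:440],(640,480),interpolation=3))
```

```text
[ 0.58410578 -0.19332852  0.22374007] [ 1.79937418e+02  8.75047902e-02 -4.35544975e+01] [-0.09206244 -0.17051042 -0.41661444] 0.08816333254357642
```

View pics/m9.png

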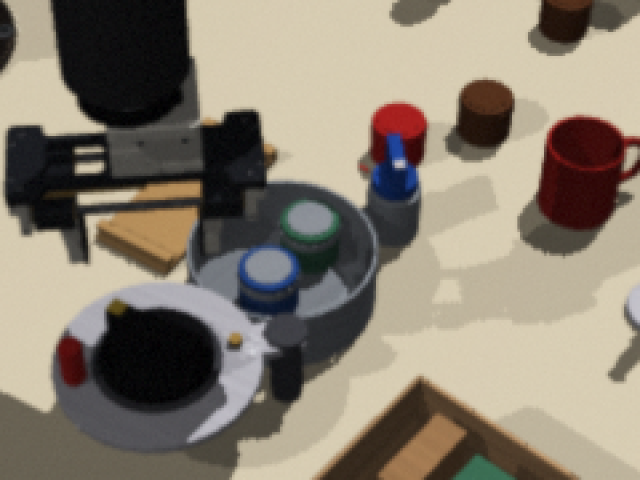

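Emit:
servo_tool(
  targets=[
    {"dx":0.2,"dy":0,"dz":0,"spin":0.12,"grip":100},
    {"dx":0.2,"dy":0,"dz":0,"spin":0.24,"grip":100},
    {"dx":0.2,"dy":0,"dz":0,"spin":0.36,"grip":100},
    {"dx":0.2,"dy":0,"dz":0,"spin":0.48,"grip":100},
    {"dx":0.2,"dy":0,"dz":0,"spin":0.6,"grip":100},
    {"dx":0.2,"dy":0,"dz":0,"spin":0.72,"grip":100},
    {"dx":0.2,"dy":0,"dz":0,"spin":0.84,"grip":100},
    {"dx":0.2,"dy":0,"dz":0,"spin":0.96,"grip":100},
    {"dx":0.2,"dy":0,"dz":0,"spin":0.96,"grip":100},
    {"dx":0.2,"dy":0,"dz":0,"spin":0.96,"grip":100},
  ],
)

```text
time_s: 27.73
tcp_pos: [0.5866, -0.1918, 0.2244]
eef_rot: [-180.0, 0.0, 10.9]
contact_force: [-0.6, -0.2, 0.0]
gripper_width: 0.0875
```

Emit:
servo_tool(
  targets=[
    {"dx":0,"dy":0,"dz":-3,"spin":0,"grip":100},
    {"dx":0,"dy":0,"dz":-6,"spin":0,"grip":100},
    {"dx":0,"dy":0,"dz":-9,"spin":0,"grip":100},
    {"dx":0,"dy":0,"dz":-11,"spin":0,"grip":100},
    {"dx":0,"dy":0,"dz":-11.7,"spin":0,"grip":60},
    {"dx":0,"dy":0,"dz":-11.7,"spin":0,"grip":40},
    {"dx":0,"dy":0,"dz":-11.7,"spin":0,"grip":30},
    {"dx":0,"dy":0,"dz":-11.7,"spin":0,"grip":20},
    {"dx":0,"dy":0,"dz":-11.7,"spin":0,"grip":10},
    {"dx":0,"dy":0,"dz":-11.7,"spin":0,"grip":10},
  ],
  squeeze=20,
)

```text
time_s: 28.57
tcp_pos: [0.5877, -0.1921, 0.109]
eef_rot: [180.0, -0.1, 11.2]
contact_force: [0.5, -0.4, -0.3]
gripper_width: 0.0532
```

Emit:
servo_tool(
  targets=[
    {"dx":0,"dy":0,"dz":0,"spin":0,"grip":5},
    {"dx":0,"dy":0,"dz":0,"spin":0,"grip":5},
    {"dx":0,"dy":0,"dz":0,"spin":0,"grip":5},
    {"dx":0,"dy":0,"dz":0,"spin":0,"grip":5},
    {"dx":0,"dy":0,"dz":0,"spin":0,"grip":5},
    {"dx":0,"dy":0,"dz":0,"spin":0,"grip":5},
    {"dx":0,"dy":0,"dz":0,"spin":0,"grip":5},
    {"dx":0,"dy":0,"dz":0,"spin":0,"grip":5},
    {"dx":0,"dy":0,"dz":0,"spin":0,"grip":5},
    {"dx":0,"dy":0,"dz":0,"spin":0,"grip":5},
  ],
)

```text
time_s: 29.4
tcp_pos: [0.5869, -0.1921, 0.1076]
eef_rot: [180.0, 0.0, 11.2]
contact_force: [-0.7, -0.4, 0.3]
gripper_width: 0.0178
```

Run:
```python
from h import *
s=r.get_state();print(s["tcp_pos"],s["eef_rot"],s["contact_force"],s["moment"],s["gripper_width"])
p=np.array([.6475,-.097])
d=s["tcp_pos"][:2]-p;print(np.hypot(*d),np.degrees(np.arctan2(d[1],d[0])))
from sw import *
rows(p,s["tcp_pos"][:2],[-.08,-.16,-.24,-.32,-.4,-.48,-.56,-.64,-.7,-.7],5)
```

```text
[ 0.58689748 -0.19210228  0.10757428] [1.79995191e+02 5.03582107e-03 1.12314747e+01] [-0.72820403 -0.37946842  0.34065678] [-0.39842109  0.23733353  0.00189783] 0.017768223255338184
0.11277016084150925 -122.50672132249323
[{"dx": -0.7, "dy": 0.5, "dz": 0, "spin": -0.08, "grip": 5}, {"dx": -1.4, "dy": 1.1, "dz": 0, "spin": -0.16, "grip": 5}, {"dx": -2.1, "dy": 1.7, "dz": 0, "spin": -0.24, "grip": 5}, {"dx": -2.7, "dy": 2.4, "dz": 0, "spin": -0.32, "grip": 5}, {"dx": -3.2, "dy": 3.1, "dz": 0, "spin": -0.4, "grip": 5}, {"dx": -3.7, "dy": 3.9, "dz": 0, "spin": -0.48, "grip": 5}, {"dx": -4.1, "dy": 4.7, "dz": 0, "spin": -0.56, "grip": 5}, {"dx": -4.5, "dy": 5.5, "dz": 0, "spin": -0.64, "grip": 5}, {"dx": -4.7, "dy": 6.1, "dz": 0, "spin": -0.7, "grip": 5}, {"dx": -4.7, "dy": 6.1, "dz": 0, "spin": -0.7, "grip": 5}]
```

Emit:
servo_tool(
  targets=[
    {"dx":-0.7,"dy":0.5,"dz":0,"spin":-0.08,"grip":5},
    {"dx":-1.4,"dy":1.1,"dz":0,"spin":-0.16,"grip":5},
    {"dx":-2.1,"dy":1.7,"dz":0,"spin":-0.24,"grip":5},
    {"dx":-2.7,"dy":2.4,"dz":0,"spin":-0.32,"grip":5},
    {"dx":-3.2,"dy":3.1,"dz":0,"spin":-0.4,"grip":5},
    {"dx":-3.7,"dy":3.9,"dz":0,"spin":-0.48,"grip":5},
    {"dx":-4.1,"dy":4.7,"dz":0,"spin":-0.56,"grip":5},
    {"dx":-4.5,"dy":5.5,"dz":0,"spin":-0.64,"grip":5},
    {"dx":-4.7,"dy":6.1,"dz":0,"spin":-0.7,"grip":5},
    {"dx":-4.7,"dy":6.1,"dz":0,"spin":-0.7,"grip":5},
  ],
)

```text
time_s: 30.23
tcp_pos: [0.5396, -0.13, 0.1076]
eef_rot: [-180.0, 0.0, -29.0]
contact_force: [-0.6, 1.6, 0.3]
gripper_width: 0.0182
```

Run:
```python
from h import *
s=r.get_state();print(s["tcp_pos"],s["eef_rot"],s["contact_force"],s["moment"],s["gripper_width"])
p=np.array([.6475,-.097])
d=s["tcp_pos"][:2]-p;print(np.hypot(*d),np.degrees(np.arctan2(d[1],d[0])))
from sw import *
rows(p,s["tcp_pos"][:2],[-.08,-.16,-.24,-.32,-.4,-.48,-.56,-.64,-.7,-.7],5)
```

```text
[ 0.5395861  -0.13000676  0.10757082] [-1.79965061e+02  1.10404617e-02 -2.90016485e+01] [-0.58766265  1.63424738  0.33626316] [0.69371444 0.45012998 0.06143745] 0.018176624479145784
0.11284881777925757 -162.99311784477175
[{"dx": -0.2, "dy": 0.9, "dz": 0, "spin": -0.08, "grip": 5}, {"dx": -0.4, "dy": 1.8, "dz": 0, "spin": -0.16, "grip": 5}, {"dx": -0.5, "dy": 2.7, "dz": 0, "spin": -0.24, "grip": 5}, {"dx": -0.5, "dy": 3.6, "dz": 0, "spin": -0.32, "grip": 5}, {"dx": -0.4, "dy": 4.5, "dz": 0, "spin": -0.4, "grip": 5}, {"dx": -0.3, "dy": 5.4, "dz": 0, "spin": -0.48, "grip": 5}, {"dx": -0.1, "dy": 6.2, "dz": 0, "spin": -0.56, "grip": 5}, {"dx": 0.2, "dy": 7.1, "dz": 0, "spin": -0.64, "grip": 5}, {"dx": 0.4, "dy": 7.7, "dz": 0, "spin": -0.7, "grip": 5}, {"dx": 0.4, "dy": 7.7, "dz": 0, "spin": -0.7, "grip": 5}]
```

Emit:
servo_tool(
  targets=[
    {"dx":-0.2,"dy":0.9,"dz":0,"spin":-0.08,"grip":5},
    {"dx":-0.4,"dy":1.8,"dz":0,"spin":-0.16,"grip":5},
    {"dx":-0.5,"dy":2.7,"dz":0,"spin":-0.24,"grip":5},
    {"dx":-0.5,"dy":3.6,"dz":0,"spin":-0.32,"grip":5},
    {"dx":-0.4,"dy":4.5,"dz":0,"spin":-0.4,"grip":5},
    {"dx":-0.3,"dy":5.4,"dz":0,"spin":-0.48,"grip":5},
    {"dx":-0.1,"dy":6.2,"dz":0,"spin":-0.56,"grip":5},
    {"dx":0.2,"dy":7.1,"dz":0,"spin":-0.64,"grip":5},
    {"dx":0.4,"dy":7.7,"dz":0,"spin":-0.7,"grip":5},
    {"dx":0.4,"dy":7.7,"dz":0,"spin":-0.7,"grip":5},
  ],
)

```text
time_s: 31.07
tcp_pos: [0.5429, -0.0532, 0.1075]
eef_rot: [179.9, 0.1, -69.1]
contact_force: [-5.8, 5.4, 5.9]
gripper_width: 0.0182
```

Run:
```python
from h import *
s=r.get_state();print(s["tcp_pos"],s["eef_rot"],s["contact_force"],s["moment"],s["gripper_width"])
p=np.array([.6475,-.097])
d=s["tcp_pos"][:2]-p;print(np.hypot(*d),np.degrees(np.arctan2(d[1],d[0])))
from sw import *
rows(p,s["tcp_pos"][:2],[-.08,-.16,-.22,-.28,-.34,-.38,-.42,-.44,-.46,-.46],5)
```

```text
[ 0.54288426 -0.05318762  0.10747403] [ 1.79880876e+02  7.47552337e-02 -6.90550505e+01] [-5.80031618  5.42241213  5.94603034] [ 1.94938062  2.28651643 -0.00719668] 0.018169300674492815
0.11341947321554065 157.2763864307483
[{"dx": 0.4, "dy": 0.8, "dz": 0, "spin": -0.08, "grip": 5}, {"dx": 0.8, "dy": 1.6, "dz": 0, "spin": -0.16, "grip": 5}, {"dx": 1.2, "dy": 2.2, "dz": 0, "spin": -0.22, "grip": 5}, {"dx": 1.6, "dy": 2.7, "dz": 0, "spin": -0.28, "grip": 5}, {"dx": 2.1, "dy": 3.2, "dz": 0, "spin": -0.34, "grip": 5}, {"dx": 2.4, "dy": 3.6, "dz": 0, "spin": -0.38, "grip": 5}, {"dx": 2.7, "dy": 3.9, "dz": 0, "spin": -0.42, "grip": 5}, {"dx": 2.9, "dy": 4.0, "dz": 0, "spin": -0.44, "grip": 5}, {"dx": 3.0, "dy": 4.2, "dz": 0, "spin": -0.46, "grip": 5}, {"dx": 3.0, "dy": 4.2, "dz": 0, "spin": -0.46, "grip": 5}]
```

Emit:
servo_tool(
  targets=[
    {"dx":0.4,"dy":0.8,"dz":0,"spin":-0.08,"grip":5},
    {"dx":0.8,"dy":1.6,"dz":0,"spin":-0.16,"grip":5},
    {"dx":1.2,"dy":2.2,"dz":0,"spin":-0.22,"grip":5},
    {"dx":1.6,"dy":2.7,"dz":0,"spin":-0.28,"grip":5},
    {"dx":2.1,"dy":3.2,"dz":0,"spin":-0.34,"grip":5},
    {"dx":2.4,"dy":3.6,"dz":0,"spin":-0.37,"grip":5},
    {"dx":2.6,"dy":3.8,"dz":0,"spin":-0.4,"grip":5},
    {"dx":2.8,"dy":3.9,"dz":0,"spin":-0.4,"grip":5},
    {"dx":2.9,"dy":4.0,"dz":0,"spin":-0.4,"grip":5},
    {"dx":2.9,"dy":4.0,"dz":0,"spin":-0.4,"grip":5},
  ],
)

```text
time_s: 31.9
tcp_pos: [0.5695, -0.014, 0.1074]
eef_rot: [179.6, -0.0, -91.8]
contact_force: [-14.4, 5.3, 13.1]
gripper_width: 0.018
```

Run:
```python
from h import *
s=r.get_state();print(s["tcp_pos"],s["eef_rot"],s["contact_force"],s["moment"],s["gripper_width"])
```

```text
[ 0.5695206  -0.01404507  0.10742789] [ 1.79631857e+02 -1.95495319e-02 -9.18007282e+01] [-14.38138368   5.32489321  13.14547799] [ 2.06088287  5.280346   -0.20150313] 0.017962992873860887
```

Emit:
servo_tool(
  targets=[
    {"dx":0.0,"dy":0.3,"dz":0,"spin":0,"grip":5},
    {"dx":0.1,"dy":0.5,"dz":0,"spin":0,"grip":5},
    {"dx":0.1,"dy":0.5,"dz":0,"spin":0,"grip":5},
    {"dx":0.1,"dy":0.5,"dz":0,"spin":0,"grip":5},
    {"dx":0.1,"dy":0.5,"dz":0,"spin":0,"grip":5},
    {"dx":0.1,"dy":0.5,"dz":0,"spin":0,"grip":5},
    {"dx":0.1,"dy":0.5,"dz":0,"spin":0,"grip":5},
    {"dx":0.1,"dy":0.5,"dz":0,"spin":0,"grip":5},
    {"dx":0.1,"dy":0.5,"dz":0,"spin":0,"grip":5},
    {"dx":0.1,"dy":0.5,"dz":0,"spin":0,"grip":5},
  ],
)

```text
time_s: 32.73
tcp_pos: [0.5694, -0.0136, 0.1074]
eef_rot: [179.5, -0.3, -91.8]
contact_force: [-11.9, -16.5, 10.8]
gripper_width: 0.0176
```

Run:
```python
from h import *
s=r.get_state();print(s["tcp_pos"],s["eef_rot"],s["contact_force"],s["moment"],s["gripper_width"])
```

```text
[ 0.56944159 -0.01356205  0.10739   ] [179.49647471  -0.33520776 -91.82620402] [-11.91133344 -16.45928574  10.78274178] [-5.71829078  4.30733957  0.02055301] 0.01755810193517324
```

Emit:
servo_tool(
  targets=[
    {"dx":0,"dy":-0.1,"dz":0,"spin":0,"grip":5},
    {"dx":0,"dy":-0.1,"dz":0,"spin":-0.1,"grip":5},
    {"dx":-0.1,"dy":-0.1,"dz":0,"spin":-0.2,"grip":5},
    {"dx":-0.1,"dy":-0.1,"dz":0,"spin":-0.3,"grip":5},
    {"dx":-0.1,"dy":-0.1,"dz":0,"spin":-0.4,"grip":5},
    {"dx":-0.2,"dy":0,"dz":0,"spin":-0.5,"grip":5},
    {"dx":-0.2,"dy":0,"dz":0,"spin":-0.6,"grip":5},
    {"dx":-0.2,"dy":0,"dz":0,"spin":-0.7,"grip":5},
    {"dx":-0.2,"dy":0,"dz":0,"spin":-0.8,"grip":5},
    {"dx":-0.2,"dy":0,"dz":0,"spin":-0.8,"grip":5},
  ],
  squeeze=45,
)

```text
time_s: 33.57
tcp_pos: [0.5676, -0.0127, 0.1074]
eef_rot: [179.9, -0.5, -138.0]
contact_force: [-12.7, -12.4, 11.6]
gripper_width: 0.0174
```

Emit:
servo_tool(
  targets=[
    {"dx":0,"dy":0,"dz":0,"spin":-0.1,"grip":5},
    {"dx":0,"dy":0,"dz":0,"spin":-0.2,"grip":5},
    {"dx":-0.1,"dy":0,"dz":0,"spin":-0.3,"grip":5},
    {"dx":-0.1,"dy":0,"dz":0,"spin":-0.4,"grip":5},
    {"dx":-0.1,"dy":0,"dz":0,"spin":-0.5,"grip":5},
    {"dx":-0.1,"dy":0,"dz":0,"spin":-0.6,"grip":5},
    {"dx":-0.2,"dy":0,"dz":0,"spin":-0.7,"grip":5},
    {"dx":-0.2,"dy":0,"dz":0,"spin":-0.78,"grip":5},
    {"dx":-0.2,"dy":0,"dz":0,"spin":-0.78,"grip":5},
    {"dx":-0.2,"dy":0,"dz":0,"spin":-0.78,"grip":5},
  ],
)

```text
time_s: 34.4
tcp_pos: [0.5669, -0.0109, 0.1074]
eef_rot: [-179.9, -0.3, 177.7]
contact_force: [-10.0, -6.2, 8.8]
gripper_width: 0.0175
```

Run:
```python
from h import *
s=r.get_state();print(s["tcp_pos"],s["eef_rot"],s["contact_force"],s["moment"],s["gripper_width"])
```

```text
[ 0.56693425 -0.0109449   0.1074276 ] [-179.85678353   -0.32114033  177.66804188] [-9.95386822 -6.18098546  8.75559521] [-1.57443738  3.45326089  0.24584505] 0.0174816216659285
```

Emit:
servo_tool(
  targets=[
    {"dx":0,"dy":0,"dz":0,"spin":0,"grip":50},
    {"dx":0,"dy":0,"dz":0,"spin":0,"grip":50},
    {"dx":0,"dy":0,"dz":0,"spin":0,"grip":50},
    {"dx":0,"dy":0,"dz":0,"spin":0,"grip":50},
    {"dx":0,"dy":0,"dz":0,"spin":0,"grip":50},
    {"dx":0,"dy":0,"dz":2,"spin":0,"grip":50},
    {"dx":0,"dy":0,"dz":6,"spin":0,"grip":50},
    {"dx":0,"dy":0,"dz":10,"spin":0,"grip":50},
    {"dx":0,"dy":0,"dz":13,"spin":0,"grip":50},
    {"dx":0,"dy":0,"dz":13,"spin":0.1,"grip":50},
  ],
)

```text
time_s: 35.23
tcp_pos: [0.5734, -0.0087, 0.2451]
eef_rot: [180.0, 0.6, -176.7]
contact_force: [0.9, 0.8, 0.7]
gripper_width: 0.0438
```

Emit:
servo_tool(
  targets=[
    {"dx":1,"dy":3,"dz":0,"spin":0.12,"grip":45},
    {"dx":2,"dy":6,"dz":0,"spin":0.24,"grip":45},
    {"dx":2.7,"dy":9,"dz":0,"spin":0.36,"grip":45},
    {"dx":2.7,"dy":12,"dz":0,"spin":0.48,"grip":45},
    {"dx":2.7,"dy":13.9,"dz":0,"spin":0.6,"grip":45},
    {"dx":2.7,"dy":13.9,"dz":0,"spin":0.72,"grip":45},
    {"dx":2.7,"dy":13.9,"dz":0,"spin":0.84,"grip":45},
    {"dx":2.7,"dy":13.9,"dz":0,"spin":0.96,"grip":45},
    {"dx":2.7,"dy":13.9,"dz":0,"spin":1.08,"grip":45},
    {"dx":2.7,"dy":13.9,"dz":0,"spin":1.2,"grip":45},
  ],
)

```text
time_s: 36.07
tcp_pos: [0.597, 0.1303, 0.2374]
eef_rot: [180.0, -0.0, -107.6]
contact_force: [0.2, -0.4, -0.4]
gripper_width: 0.0393
```

Emit:
servo_tool(
  targets=[
    {"dx":0,"dy":0,"dz":0,"spin":0.12,"grip":45},
    {"dx":0,"dy":0,"dz":0,"spin":0.24,"grip":45},
    {"dx":0,"dy":0,"dz":0,"spin":0.36,"grip":45},
    {"dx":0,"dy":0,"dz":0,"spin":0.48,"grip":45},
    {"dx":0,"dy":0,"dz":0,"spin":0.6,"grip":45},
    {"dx":0,"dy":0,"dz":0,"spin":0.72,"grip":45},
    {"dx":0,"dy":0,"dz":0,"spin":0.84,"grip":45},
    {"dx":0,"dy":0,"dz":0,"spin":0.96,"grip":45},
    {"dx":0,"dy":0,"dz":0,"spin":1.08,"grip":45},
    {"dx":0,"dy":0,"dz":0,"spin":1.14,"grip":45},
  ],
)

```text
time_s: 36.9
tcp_pos: [0.597, 0.1302, 0.2375]
eef_rot: [-180.0, 0.0, -42.2]
contact_force: [0.2, 0.1, 0.2]
gripper_width: 0.0393
```

Run:
```python
from h import *
r.capture("scene");a=snap("scene","s10");s=r.get_state();print(s["tcp_pos"],s["eef_rot"],s["joints"],s["gripper_width"])
print(px("scene",s["tcp_pos"]),px("scene",[.594,.1275,.108]))
cv2.imwrite("pics/m10.png",cv2.resize(a[160:310,250:450],(800,600),interpolation=3))
```

```text
[0.59696707 0.1301666  0.23746095] [-1.79997052e+02  4.76122432e-03 -4.25505906e+01] [ 3.05924142e+01  1.41884357e+01 -6.86302321e+00 -5.79846213e-03
 -6.89471009e+01  1.68590779e+01] 0.03933372848588721
(np.float64(351.86818586292725), np.float64(177.02545695086673)) (np.float64(347.73621992045025), np.float64(216.32178293427938))
```

View pics/m10.png

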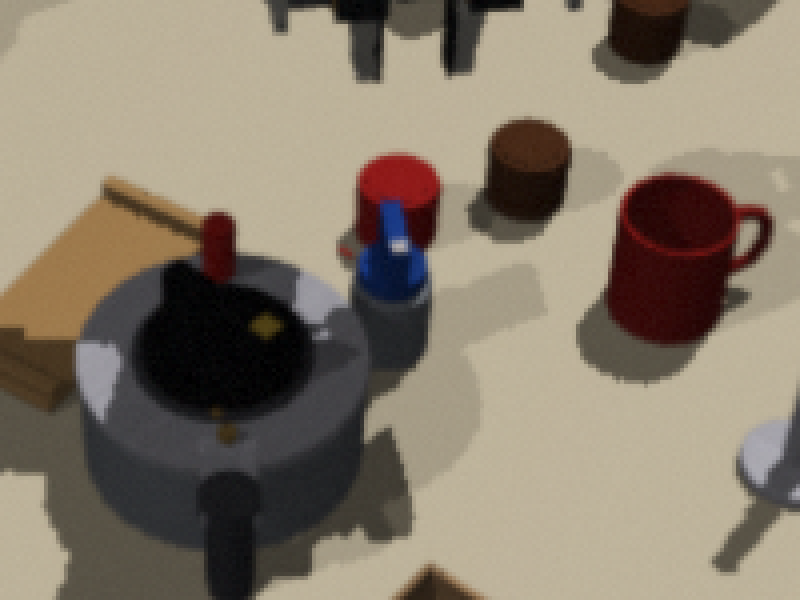

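Emit:
servo_tool(
  targets=[
    {"dx":-0.3,"dy":-0.2,"dz":-3,"spin":0,"grip":45},
    {"dx":-0.3,"dy":-0.2,"dz":-6,"spin":0,"grip":45},
    {"dx":-0.3,"dy":-0.2,"dz":-9,"spin":0,"grip":45},
    {"dx":-0.3,"dy":-0.2,"dz":-11,"spin":0,"grip":45},
    {"dx":-0.3,"dy":-0.2,"dz":-12.5,"spin":0,"grip":45},
    {"dx":-0.3,"dy":-0.2,"dz":-13.5,"spin":0,"grip":45},
    {"dx":-0.3,"dy":-0.2,"dz":-14.5,"spin":0,"grip":45},
    {"dx":-0.3,"dy":-0.2,"dz":-15.1,"spin":0,"grip":45},
    {"dx":-0.3,"dy":-0.2,"dz":-15.1,"spin":0,"grip":45},
    {"dx":-0.3,"dy":-0.2,"dz":-15.1,"spin":0,"grip":45},
  ],
  squeeze=6,
)

```text
time_s: 37.83
tcp_pos: [0.5943, 0.1281, 0.087]
eef_rot: [-180.0, -0.0, -42.6]
contact_force: [0.9, 0.1, -0.1]
gripper_width: 0.0397
```

Emit:
servo_tool(
  targets=[
    {"dx":0,"dy":0,"dz":0,"spin":0,"grip":30},
    {"dx":0,"dy":0,"dz":0,"spin":0,"grip":20},
    {"dx":0,"dy":0,"dz":0,"spin":0,"grip":15},
    {"dx":0,"dy":0,"dz":0,"spin":0,"grip":10},
    {"dx":0,"dy":0,"dz":0,"spin":0,"grip":5},
    {"dx":0,"dy":0,"dz":0,"spin":0,"grip":5},
    {"dx":0,"dy":0,"dz":0,"spin":0,"grip":5},
    {"dx":0,"dy":0,"dz":0,"spin":0,"grip":5},
    {"dx":0,"dy":0,"dz":0,"spin":0,"grip":5},
    {"dx":0,"dy":0,"dz":0,"spin":0,"grip":5},
  ],
)

```text
time_s: 38.67
tcp_pos: [0.5943, 0.1282, 0.087]
eef_rot: [-180.0, -0.0, -42.6]
contact_force: [0.3, 2.5, 4.8]
gripper_width: 0.0145
```

Run:
```python
from h import *
s=r.get_state();print(s["tcp_pos"],s["eef_rot"],s["contact_force"],s["moment"],s["gripper_width"])
```

```text
[0.59427264 0.12816812 0.08697182] [-1.79956580e+02 -2.21191968e-02 -4.26161821e+01] [0.26344059 2.4997124  4.76073723] [ 0.43698669  0.32124158 -0.08521957] 0.014465622424647617
```

Emit:
servo_tool(
  targets=[
    {"dx":0,"dy":0,"dz":0,"spin":0,"grip":5},
    {"dx":0,"dy":0,"dz":0,"spin":-0.11,"grip":5},
    {"dx":0,"dy":0,"dz":0,"spin":-0.22,"grip":5},
    {"dx":0,"dy":0,"dz":0,"spin":-0.33,"grip":5},
    {"dx":0,"dy":0,"dz":0,"spin":-0.44,"grip":5},
    {"dx":0,"dy":0,"dz":0,"spin":-0.55,"grip":5},
    {"dx":0,"dy":0,"dz":0,"spin":-0.66,"grip":5},
    {"dx":0,"dy":0,"dz":0,"spin":-0.77,"grip":5},
    {"dx":0,"dy":0,"dz":0,"spin":-0.88,"grip":5},
    {"dx":0,"dy":0,"dz":0,"spin":-1.0,"grip":5},
  ],
  squeeze=20,
)

```text
time_s: 39.5
tcp_pos: [0.5945, 0.1282, 0.087]
eef_rot: [-179.9, 0.0, -100.2]
contact_force: [1.0, 1.3, 4.4]
gripper_width: 0.0136
```

Emit:
servo_tool(
  targets=[
    {"dx":0,"dy":0,"dz":0,"spin":-0.11,"grip":5},
    {"dx":0,"dy":0,"dz":0,"spin":-0.22,"grip":5},
    {"dx":0,"dy":0,"dz":0,"spin":-0.33,"grip":5},
    {"dx":0,"dy":0,"dz":0,"spin":-0.44,"grip":5},
    {"dx":0,"dy":0,"dz":0,"spin":-0.55,"grip":5},
    {"dx":0,"dy":0,"dz":0,"spin":-0.66,"grip":5},
    {"dx":0,"dy":0,"dz":0,"spin":-0.77,"grip":5},
    {"dx":0,"dy":0,"dz":0,"spin":-0.88,"grip":5},
    {"dx":0,"dy":0,"dz":0,"spin":-1.0,"grip":5},
    {"dx":0,"dy":0,"dz":0,"spin":-1.0,"grip":5},
  ],
)

```text
time_s: 40.33
tcp_pos: [0.5947, 0.1281, 0.087]
eef_rot: [-180.0, 0.1, -157.5]
contact_force: [2.9, 1.5, 4.0]
gripper_width: 0.0141
```

Emit:
servo_tool(
  targets=[
    {"dx":0,"dy":0,"dz":0,"spin":-0.06,"grip":5},
    {"dx":0,"dy":0,"dz":0,"spin":-0.12,"grip":5},
    {"dx":0,"dy":0,"dz":0,"spin":-0.18,"grip":5},
    {"dx":0,"dy":0,"dz":0,"spin":-0.24,"grip":5},
    {"dx":0,"dy":0,"dz":0,"spin":-0.3,"grip":5},
    {"dx":0,"dy":0,"dz":0,"spin":-0.34,"grip":5},
    {"dx":0,"dy":0,"dz":0,"spin":-0.37,"grip":5},
    {"dx":0,"dy":0,"dz":0,"spin":-0.4,"grip":5},
    {"dx":0,"dy":0,"dz":0,"spin":-0.4,"grip":5},
    {"dx":0,"dy":0,"dz":0,"spin":-0.4,"grip":5},
  ],
)

```text
time_s: 41.17
tcp_pos: [0.5947, 0.128, 0.087]
eef_rot: [180.0, 0.1, -179.9]
contact_force: [2.6, -0.4, 5.6]
gripper_width: 0.014
```

Run:
```python
from h import *
s=r.get_state();print(s["tcp_pos"],s["eef_rot"],s["contact_force"],s["moment"],s["gripper_width"])
```

```text
[0.59467142 0.12803915 0.08699416] [ 1.79987592e+02  8.00443072e-02 -1.79921043e+02] [ 2.6495002  -0.38720734  5.62614918] [-0.26733231 -1.12279292 -0.05800709] 0.013973658798727974
```

Emit:
servo_tool(
  targets=[
    {"dx":0,"dy":0,"dz":0,"spin":-0.03,"grip":5},
    {"dx":0,"dy":0,"dz":0,"spin":-0.06,"grip":5},
    {"dx":0,"dy":0,"dz":0,"spin":-0.09,"grip":5},
    {"dx":0,"dy":0,"dz":0,"spin":-0.12,"grip":5},
    {"dx":0,"dy":0,"dz":0,"spin":-0.14,"grip":5},
    {"dx":0,"dy":0,"dz":0,"spin":-0.14,"grip":5},
    {"dx":0,"dy":0,"dz":0,"spin":-0.14,"grip":5},
    {"dx":0,"dy":0,"dz":0,"spin":-0.14,"grip":5},
    {"dx":0,"dy":0,"dz":0,"spin":-0.14,"grip":5},
    {"dx":0,"dy":0,"dz":0,"spin":-0.14,"grip":5},
  ],
)

```text
time_s: 42.0
tcp_pos: [0.5942, 0.128, 0.087]
eef_rot: [-180.0, 0.0, 172.1]
contact_force: [0.7, 0.9, 5.3]
gripper_width: 0.0154
```

Run:
```python
from h import *
s=r.get_state();print(s["tcp_pos"],s["eef_rot"],s["contact_force"],s["moment"],s["gripper_width"],s["joints"])
```

```text
[0.59416401 0.12803404 0.08695192] [-1.79994208e+02  3.56082975e-02  1.72098061e+02] [0.70493502 0.89960271 5.33593477] [-0.06244652 -0.33648059  0.52661083] 0.015360315166058531 [ 3.05728002e+01  2.12844146e+01 -1.81476321e+01  3.45661782e-02
 -5.05436849e+01 -1.28496701e+02]
```

Emit:
servo_tool(
  targets=[
    {"dx":0,"dy":0,"dz":0,"spin":0.06,"grip":5},
    {"dx":0,"dy":0,"dz":0,"spin":0.06,"grip":5},
    {"dx":0,"dy":0,"dz":0,"spin":0.06,"grip":40},
    {"dx":0,"dy":0,"dz":0,"spin":0.06,"grip":40},
    {"dx":0,"dy":0,"dz":0,"spin":0.06,"grip":40},
    {"dx":0,"dy":0,"dz":0,"spin":0.06,"grip":40},
    {"dx":0,"dy":0,"dz":2,"spin":0.06,"grip":40},
    {"dx":0,"dy":0,"dz":6,"spin":0.06,"grip":40},
    {"dx":0,"dy":0,"dz":10,"spin":0.06,"grip":40},
    {"dx":0,"dy":0,"dz":14,"spin":0.06,"grip":40},
  ],
)

```text
time_s: 42.83
tcp_pos: [0.5932, 0.1276, 0.2276]
eef_rot: [-179.9, -0.1, 175.3]
contact_force: [1.4, 0.6, -0.1]
gripper_width: 0.0353
```

Emit:
servo_tool(
  targets=[
    {"dx":-1,"dy":-4,"dz":0,"spin":0,"grip":40},
    {"dx":-2,"dy":-8,"dz":0,"spin":0,"grip":40},
    {"dx":-4,"dy":-12,"dz":0,"spin":0,"grip":40},
    {"dx":-6,"dy":-16,"dz":0,"spin":0,"grip":40},
    {"dx":-8,"dy":-20,"dz":0,"spin":0,"grip":40},
    {"dx":-10,"dy":-24,"dz":0,"spin":0,"grip":40},
    {"dx":-12,"dy":-28,"dz":0,"spin":0,"grip":40},
    {"dx":-14,"dy":-31,"dz":0,"spin":0,"grip":40},
    {"dx":-16,"dy":-34,"dz":0,"spin":0,"grip":40},
    {"dx":-16,"dy":-34,"dz":0,"spin":0,"grip":40},
  ],
)

```text
time_s: 43.67
tcp_pos: [0.43, -0.2154, 0.2264]
eef_rot: [180.0, -0.1, 175.1]
contact_force: [-0.6, 1.9, -1.0]
gripper_width: 0.0348
```

Emit:
servo_tool(
  targets=[
    {"dx":-4,"dy":-4,"dz":0,"spin":0,"grip":40},
    {"dx":-8,"dy":-8,"dz":0,"spin":0,"grip":40},
    {"dx":-10,"dy":-12,"dz":0,"spin":0,"grip":40},
    {"dx":-12,"dy":-16,"dz":0,"spin":0,"grip":40},
    {"dx":-14,"dy":-20,"dz":0,"spin":0,"grip":40},
    {"dx":-16,"dy":-24,"dz":0,"spin":0,"grip":40},
    {"dx":-16,"dy":-26,"dz":0,"spin":0,"grip":40},
    {"dx":-16,"dy":-28,"dz":0,"spin":0,"grip":40},
    {"dx":-16,"dy":-28,"dz":0,"spin":0,"grip":40},
    {"dx":-16,"dy":-28,"dz":0,"spin":0,"grip":40},
  ],
)

```text
time_s: 44.5
tcp_pos: [0.2727, -0.4932, 0.2252]
eef_rot: [179.9, -0.1, 175.1]
contact_force: [0.5, 0.6, -0.0]
gripper_width: 0.0348
```

Run:
```python
from h import *
a=snap("scene","s11");b=snap("top","t11");s=r.get_state();print(s["tcp_pos"],s["contact_force"])
cv2.imwrite("pics/m11.png",np.hstack([cv2.resize(a[160:310,250:350+50],(400,400),interpolation=3),cv2.resize(b[180:280,270:370],(400,400),interpolation=3)]))
```

```text
[ 0.27353048 -0.49147582  0.22590802] [ 0.26551586 -0.42560555  0.2001706 ]
```

View pics/m11.png

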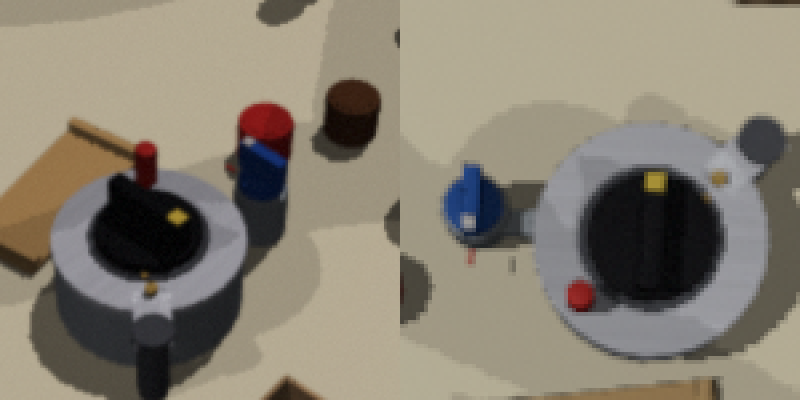

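Run:
```python
from h import *
a=cv2.imread("pics/top0.png");b=cv2.imread("pics/t11.png")
def c(im,f,box):
    x0,y0,x1,y1=box;h=cv2.cvtColor(im,cv2.COLOR_BGR2HSV)[y0:y1,x0:x1];m=f(h);ys,xs=np.nonzero(m);return len(xs),round(xs.mean()+x0,2),round(ys.mean()+y0,2)
red=lambda h:((h[...,0]<6)|(h[...,0]>174))&(h[...,1]>150)&(h[...,2]>60)
yel=lambda h:(abs(h[...,0].astype(int)-25)<6)&(h[...,1]>140)&(h[...,2]>90)
for im in(a,b):print("post",c(im,red,(306,244,324,262)),"spot",c(im,yel,(322,218,345,232)),"redtin",c(im,red,(248,238,275,264)),"mug",c(im,red,(220,175,262,212)))
```

```text
post (34, np.float64(314.5), np.float64(253.71)) spot (24, np.float64(333.29), np.float64(224.96)) redtin (249, np.float64(259.99), np.float64(251.14)) mug (188, np.float64(241.88), np.float64(192.17))
post (35, np.float64(314.57), np.float64(253.77)) spot (25, np.float64(333.2), np.float64(224.88)) redtin (258, np.float64(260.33), np.float64(251.28)) mug (196, np.float64(241.97), np.float64(192.41))
```

Lid and ring are back within 0.1 px of where they started (shut and locked).

```bash
python3 -c "
from plant import r
print(r.close_job())"
```

```text
the job is handed in; nothing more can be done
None
```

The tea is put away and the job is handed in, at about 45 s on the robot's clock. I turned the ring counterclockwise to unlock it and swung the lid to about 1.8 rad. I stood the green and blue tins, the only real ones present, upright in the drum. Then I swung the lid shut onto its stop, turned the ring clockwise to locked and screwed the blue cap clockwise onto its stop.

**Last checks:**
- **Lid and ring:** the handle post and the ring's yellow spot are within 0.1 px of their starting picture positions, so the lid is shut and the ring locked.
- **Cap:** the stop was felt at about 0.53 N m, and the white end of the cap points at the red mark.
- **Tins:** both were seen upright in the drum just before the lid closed.
- **Other objects:** the red look-alike tin and the mug are within about 0.4 px of where they were. I did not measure the remaining things, but none looked moved in the last pictures.

**Disagreement:** the two cameras differed by about 6 mm in x and 3 mm in y. I used values between the two and corrected them by feel. None of the checks failed.

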